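Put a bare damper away in the snap-flap rack

ROBOT

A 6-joint arm with a two-finger parallel gripper is mounted at the origin on the work surface. World frame = base frame: x ahead of the robot, y to its left, z up, the work surface at z = 0. Lengths are in m, angles in rad, forces in N, time in s.
With the tool pointing down it reaches from about 0.3 to 0.775 m from the base axis. Payload 14.6 kg.
Tool frame: the origin (TCP) lies between the finger pads; the fingertips stand 19 mm ahead of it and the grasp point (between the pads) is the TCP (ctrl.finger_overhang is the distance from the TCP to the fingertips, in m); z points along the fingers, y is the direction in which the jaws open and shut (so a half turn about z gives the same grasp; the last joint's range is limited). The gripper opens to 94 mm and grips with 3 to 60 N. Pads are 16 mm wide; open, the fingers measure 119 mm over their backs; the gripper's body (75 mm by 177 mm) begins 78 mm behind the grasp point.
Start: joints at [1.282, 0.3, 1.521, -0, 1.321, -0.067], TCP at [0.121, 0.537, 0.224] pointing down, gripper open.
Joint ranges: [-3.03, 3.03], [-0.79, 2.21], [0.23, 2.52], [-1.04, 4.18], [0, 3.07], [-2.55, 2.55]. Speed limits (rad/s): [2.22, 2.22, 2.57, 3.14, 3.14, 3.14].

INTERFACE

Orientations are given as [roll, pitch, yaw] about the fixed x, y, z axes, in that order (R = Rz(yaw) Ry(pitch) Rx(roll)).
In Python, from station import ctrl gives the robot as it stands.
- The arm moves only by the tool send_rows, never from a script. Its argument "series" is a list of rows, each a list of 7 numbers: the turn, a rotation vector about the tool's x, y, z in degrees, then the shift along the tool's x, y, z in m, then the gripper's target within -1 to 1 (fully open at 1, half-way at 0, shut at -1). A call has 1 to 8 rows; each row is the pose to reach, as a shift and turn from the pose commanded when the call began, along the tool's axes at that moment; what a row does not reach only later rows make up. A row lasts 1/10 s, in which the tool goes at most 50 mm and 8.59 degrees, less where a joint would pass 70% of its speed; a pose out of reach is approached as far as the arm can. A call with a gripper value outside its range is refused whole. The fingers move at their own pace and stop on an object; "force" is the grip in N (left out, the last holds). Time passes only in rows, so rows that repeat a pose let the fingers close. It gives the time, the measured TCP pose, the force and the opening at its end, in the units of the state.
- ctrl.get_obs(): the state, without advancing time (a new reading comes with each control period).
- ctrl.camera(name): name is "side" or "top" or "wrist"; returns a dict with "pixels" (400x640x3 uint8, red, green, blue), "z_map" (400x640 float32, m along the optical axis (not along the pixel's ray), 0 where there is no reading), "fov_y" (degrees; the focal length in pixels is half the picture's height over the tangent of half this angle, whatever the lens; pixels are square), "cx", "cy" (the principal point, pixels), "R" (3x3) and "t" (3): a world point X has camera coordinates R X + t. Camera axes: x right, y down, z forward; pixel columns grow to the right and rows downward; lengths in m; the calibration is good to about 2 mm. A picture is of the moment at which its call begins.
- ctrl.hand_in(): hands the job in, once; it reports no verdict.
The state is a dict: "time_s": time; "qpos": joint angles; "joint_vel": joint speeds; "tau": joint torques, N m; "ee_pos": TCP position; "eef_rot": TCP orientation; "force": force on the tool from outside, world axes, zero at the start; "moment": the same for the moment, N m; "grip_width": finger opening in m.
Only numpy, scipy, OpenCV 4.12 (cv2) and the standard library are available. Lean on these libraries where they do the work, as an engineer would, in place of code of your own. Each camera call takes 0.05 s, during which the arm holds its last target.

TASK

Put the long shock absorber (the tallest of the three dampers standing on their caps) away in the rack: flip the rack's sprung flap over until it snaps fully open, drop the damper rod end down into the only empty well, let go of it, then tip the flap back so that it snaps fully shut over it. The damper stands rod up, so it has to be turned end for end; the low cradle is there to lay it down and take it again. Leave everything else on the table undisturbed.

Things in the scene. Friction and masses are not known exactly. Their poses are not given: they have to be found in the camera images.
- damper: Long loose damper, 112 mm, ~70 g, round. Starts standing on its cap, rod up: wrong way up; the only one 112 mm tall. Origin: centre of the cap's flat face; own z runs cap to rod end. Along z: aluminium cap d 22 mm at 0-14 mm, dark steel body d 20 at 14-76 (last 8 mm tapered), thin rod d 8 at 76-94, black rod end d 12 at 94-112. Centre of mass near z = 43 mm.
- damper_tip (a point): Tip of the long damper's rod end, at its z = 112 mm.
- rack: Fixed black rack: block 56 (x) by 170 (y) by 81 mm high; three square wells 26 mm wide, 76 deep, at own y = -55, 0, +55 mm, x = 0. Two hold dampers, caps (d 22) up to z = 117 mm; one, at random, is empty. Hinge posts 122 mm tall behind, at x = 52, y = -74 and 74 mm. Origin: centre of its underside at table height; x points from the tongue side (front, towards the robot) to the hinge side.
- pad: Rubber disc, 20 mm across, on the floor of the empty well. Origin: on that well's vertical axis at table height (z = 0). The disc's top, where the rod end comes to rest, is at z = 7 mm; the stored damper's cap then reaches z = 119 mm.
- flap (a joint): Flap angle, rad: 0 shut (its start), level over the caps; 1.9 open, standing, 0.33 beyond vertical. An over-centre spring drives it from its dead point, near 1.0, to the stop on that side: about 0.25 N m at either stop, some 2.5 N at the tongue. Aluminium plate 134 mm wide, 6 thick, to 86 mm from the hinge line; mid-front tongue 20 wide (rack y), 8 thick, runs on to 117 mm, overhanging the block's front.
- flap_tongue (a point): Middle of the tongue's width and thickness, 106 mm from the hinge line; moves with the flap. When shut it lies at the rack's own x = -54, y = 0, z = 126 mm.
- flap_hinge (a point): Middle of the flap's hinge line, fixed: the rack's own x = 52, y = 0, z = 126 mm. The line runs along the rack's y. At joint value q, a flap point at distance R from the line lies R*cos(q) in front of it (rack -x) and R*sin(q) above it.
- cradle: Fixed low aluminium cradle: foot 44 (x) by 84 (y) by 8 mm; two V-notched uprights 8 mm thick at y = -30 and 30, 32 wide, 45 tall. Takes a damper lying along the cradle's y, either way round, its z = 40 mm point over the centre: its axis is then about 47 mm above the table, both sides free to grip between the uprights. Origin: centre of its underside at table height.
- short1: Bystander: a short damper of the same make-up, 80 mm tall, standing on its cap like the long one. Origin at the centre of its underside. Leave it where it is.
- short2: Bystander: the other short damper, 80 mm tall, standing on its cap. Origin at the centre of its underside. Leave it where it is.
- oil: Bystander: small capped oil bottle, 28 mm across, 75 mm tall, standing. Origin at the centre of its underside. Leave it where it is.
- spray: Bystander: spray can, 52 mm across, 160 mm tall, standing. Origin at the centre of its underside. Leave it where it is.
- jar: Bystander: black open pot, 52 mm across, 50 mm tall. Origin at the centre of its underside. Leave it where it is.
- driver: Bystander: screwdriver lying flat, 170 mm long. Origin at its middle, on the lowest line. Leave it where it is.
- tape: Bystander: roll of tape lying flat, 76 mm across, 19 mm high. Origin at the centre of its underside. Leave it where it is.
- wheel: Bystander: model-car wheel lying flat, 62 mm across, 26 mm high. Origin at the centre of its underside. Leave it where it is.
Mind the look-alikes: they are no part of the job. What is shaped like the damper but orange is not meant.

How it is judged:
By the outcome, as a careful person would: the job done as asked, in the order asked, and still so for the second after the job is handed in, with the robot touching nothing.
It also fails if it takes over 72 s, if anything falls off the work surface, if the arm or the gripper's body presses on something with over 40 N, if the wrist force passes 120 N, or if a joint passes its speed limit or range.

## Working session

There is one attempt and no reset: what is moved stays moved. The work goes in short steps, Python scripts to look and compute and a tool call to move; the robot and the scene stay as the last step left them, time stands still between calls to the robot, and variables do not carry over. Pictures are saved under pics/ and viewed, and the job is handed in when it is done.

Besides the shell and the picture viewer there is one more tool, called after ">>>" by a JSON object that holds its "method" and its "body". send_rows: Moves the arm, as the interface text tells. Its arguments: {"type":"object","properties":{"series":{"type":"array"},"force":{"type":"number"}},"required":["series"]}

```bash
ls; mkdir -p pics; python3 - <<'E'
from station import ctrl
import cv2,numpy as np,pickle
print(ctrl.get_obs())
d={}
for n in ["side","top","wrist"]:
    c=ctrl.camera(n); d[n]=c
    cv2.imwrite(f"pics/{n}0.png",c["pixels"][:,:,::-1])
    print(n,c["fov_y"],c["cx"],c["cy"],c["R"],c["t"])
pickle.dump(d,open("c0.pkl","wb"))
E
```

```text
pics
{'time_s': 0.0, 'qpos': array([ 1.28241334e+00,  3.00464667e-01,  1.52156241e+00,  1.49030710e-05,
        1.32071240e+00, -6.65872009e-02]), 'joint_vel': array([-0.000739  , -0.00068716, -0.00058765, -0.00051392, -0.00151363,
       -0.0004343 ]), 'tau': array([ 1.86347620e-04, -5.31804156e+01, -3.52746892e+01,  7.08380900e-02,
        2.43949756e-02, -2.31026569e-06]), 'ee_pos': array([0.12091498, 0.53630158, 0.22389775]), 'eef_rot': array([-3.14044933e+00, -9.07105865e-05,  2.91979312e+00]), 'force': array([-0.53064411, -0.41239478, -0.32749198]), 'moment': array([ 0.00463027,  0.02647615, -0.05138137]), 'grip_width': 0.09403944301437753}
side 55.68785861728816 312.7944930516469 204.4445047843792 [[ 0.76543047 -0.6434116   0.01173455]
 [-0.42975006 -0.52465222 -0.7348843 ]
 [ 0.47898964  0.55745992 -0.67809097]] [-0.43448869  0.31718608  0.58731893]
top 47.14997665666969 317.5468134606136 206.15161127079656 [[ 0.00798794 -0.99989091 -0.01242454]
 [-0.9873917  -0.0059225  -0.15818519]
 [ 0.15809435  0.01353146 -0.98733129]] [-0.00482787  0.55411239  1.19694952]
wrist 70.60320615303719 319.1051846039258 195.72141106212456 [[ 0.21946492  0.97561894 -0.0016812 ]
 [ 0.93551711 -0.20995443  0.28412474]
 [ 0.27684451 -0.0639282  -0.95878585]] [-0.54954161 -0.0296049   0.39265189]
```

View pics/top0.png

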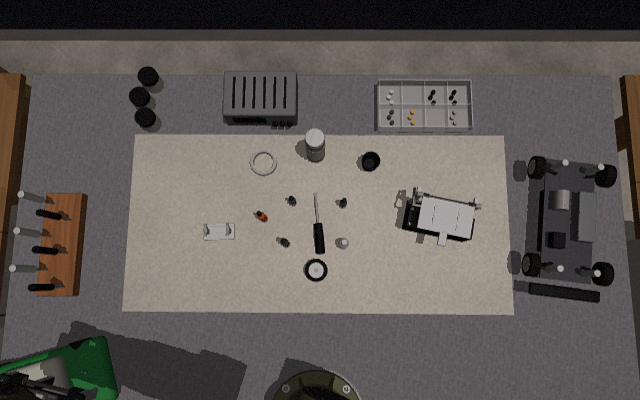

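View pics/side0.png

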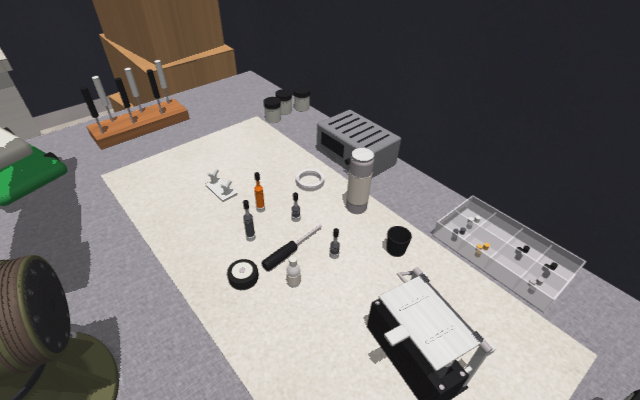

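View pics/wrist0.png

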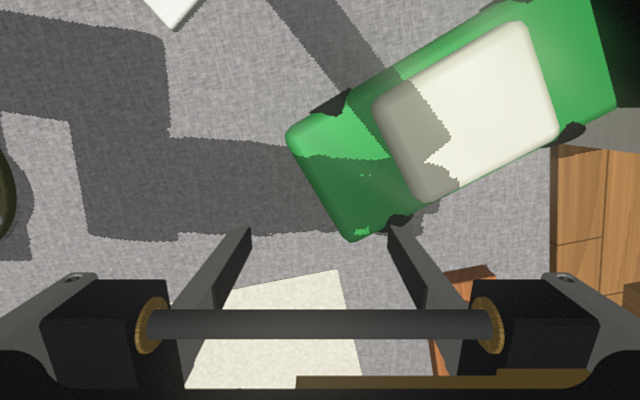

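Candidates for the damper:
- dark, side (249,220), top (284,242)
- orange, side (259,190), top (261,216)
- dark, side (296,207), top (291,200)
- dark, side (335,243), top (342,203)

The dark one at side (249,220) looks tallest. I'll check its height and an enlarged crop.

```bash
cat > h.py <<'E'
import numpy as np,cv2,pickle
def f(c): return 200/np.tan(np.radians(c["fov_y"])/2)
def ray(c,u,v):
    d=np.array([(u-c["cx"])/f(c),(v-c["cy"])/f(c),1.0]); R=np.array(c["R"])
    return -R.T@np.array(c["t"]), R.T@d
def plane(c,u,v,z):
    o,d=ray(c,u,v); return o+d*(z-o[2])/d[2]
def proj(c,X):
    p=np.array(c["R"])@np.array(X)+c["t"]; return np.array([c["cx"]+f(c)*p[0]/p[2],c["cy"]+f(c)*p[1]/p[2]])
def cloud(c):
    v,u=np.mgrid[0:400,0:640]; z=c["z_map"]
    P=np.stack([(u-c["cx"])/f(c)*z,(v-c["cy"])/f(c)*z,z],-1)-np.array(c["t"])
    W=P@np.array(c["R"]); W[z<=0]=np.nan; return W
def crop(c,x0,y0,x1,y1,s,fn):
    im=c["pixels"][y0:y1,x0:x1,::-1]; cv2.imwrite(fn,cv2.resize(im,None,fx=s,fy=s,interpolation=cv2.INTER_CUBIC))
E
python3 - <<'E'
from h import *
d=pickle.load(open("c0.pkl","rb"))
crop(d["side"],190,150,370,290,4,"pics/s_damp.png")
crop(d["top"],190,130,370,290,4,"pics/t_damp.png")
crop(d["top"],385,175,495,255,7,"pics/t_rack.png")
crop(d["side"],350,250,510,400,4,"pics/s_rack.png")
W=cloud(d["side"])
np.set_printoptions(precision=4,suppress=True)
for n,(x0,y0,x1,y1) in dict(dark=(240,195,257,240),orange=(251,168,267,212),s1=(289,190,303,223),s2=(328,226,342,258)).items():
    w=W[y0:y1,x0:x1].reshape(-1,3); w=w[w[:,2]>.006]; print(n,len(w),np.nanmax(w[:,2]),np.nanmedian(w,0))
for n in ["side","top"]:
    W=cloud(d[n]);z=W[...,2]; m=(z>.02)&(np.abs(W[...,1])<.6)&(W[...,0]<.9)
    print(n,m.sum())
    k,l,st,ce=cv2.connectedComponentsWithStats(m.astype(np.uint8))
    for i in range(1,k):
        if st[i,4]>15:
            w=W[l==i]; print(st[i],np.median(w,0),w.min(0),w.max(0))
E
```

```text
dark 323 0.11438952722870732 [0.4536 0.0811 0.0531]
orange 272 0.11347590988644658 [0.5227 0.144  0.0566]
s1 177 0.08202732406346704 [0.5689 0.0656 0.0368]
s2 209 0.08143592468598436 [ 0.5635 -0.0735  0.0377]
side 31790
[263  89  29  30 584] [0.8131 0.4767 0.0581] [0.7717 0.4511 0.02  ] [0.8879 0.5281 0.071 ]
[293  90   8  16  85] [0.8958 0.4753 0.0473] [0.8905 0.458  0.0207] [0.8998 0.4977 0.0694]
[ 316  112   80   97 3988] [0.7961 0.0968 0.0899] [ 0.6835 -0.0204  0.02  ] [0.9    0.2623 0.1633]
[   0  158   67   48 1742] [0.1241 0.5448 0.0556] [0.0519 0.5068 0.0263] [0.2098 0.6    0.0612]
[206 169  13  12  72] [0.4883 0.3006 0.0356] [0.4719 0.2969 0.0201] [0.5041 0.3096 0.0467]
[254 172  10  34 229] [0.5228 0.1445 0.0632] [0.5155 0.1378 0.02  ] [0.5356 0.1588 0.1135]
[219 180  13  12  74] [0.4892 0.2408 0.0365] [0.4738 0.2373 0.0202] [0.5054 0.2484 0.0462]
[291 192   9  25 139] [0.5692 0.0659 0.0411] [0.5623 0.059  0.0202] [0.5805 0.0784 0.082 ]
[ 434  199  148  108 2978] [ 0.8077 -0.306   0.034 ] [ 0.7764 -0.4293  0.02  ] [ 0.9    -0.1683  0.0488]
[243 200  11  36 257] [0.4531 0.08
[... 2375 characters left out ...]
 0.0202] [0.5009 0.3085 0.05  ]
[225 224   6  12  46] [0.4895 0.2426 0.0393] [0.4741 0.2388 0.0201] [0.5046 0.2469 0.0479]
[281 239   8   8  57] [0.4513 0.0829 0.0737] [0.4448 0.0764 0.0337] [0.4621 0.0935 0.1201]
[338 238  11  11  98] [ 0.4524 -0.0691  0.0528] [ 0.4413 -0.0835  0.0203] [ 0.4687 -0.0565  0.0813]
[305 259  22  23 405] [0.3831 0.0023 0.0269] [ 0.3539 -0.0249  0.0213] [0.4128 0.0318 0.0339]
[528 283  24  14 256] [ 0.3361 -0.5729  0.0666] [ 0.3208 -0.5998  0.0591] [ 0.3536 -0.5453  0.0751]
[   0  336  118   64 3482] [0.1407 0.5422 0.0625] [0.0538 0.4432 0.0254] [0.2089 0.6    0.5043]
[289 378  60  22 617] [ 0.112  -0.0033  0.2174] [ 0.0523 -0.0745  0.02  ] [0.1242 0.0692 0.278 ]
```

View pics/s_damp.png

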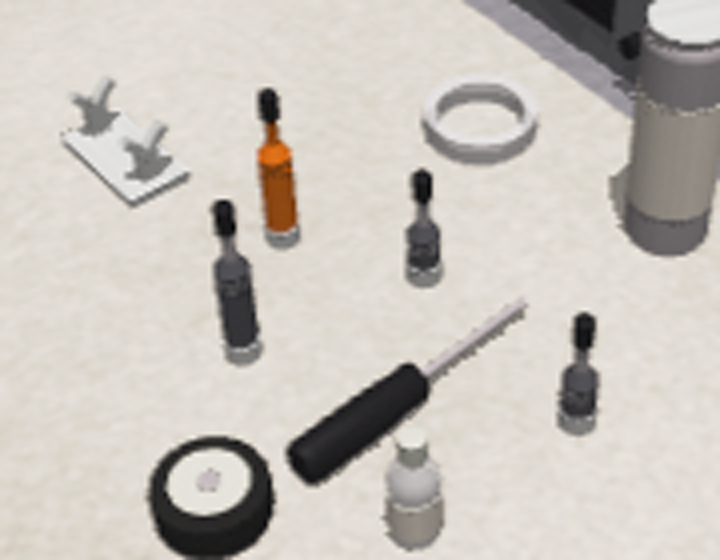

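View pics/t_damp.png

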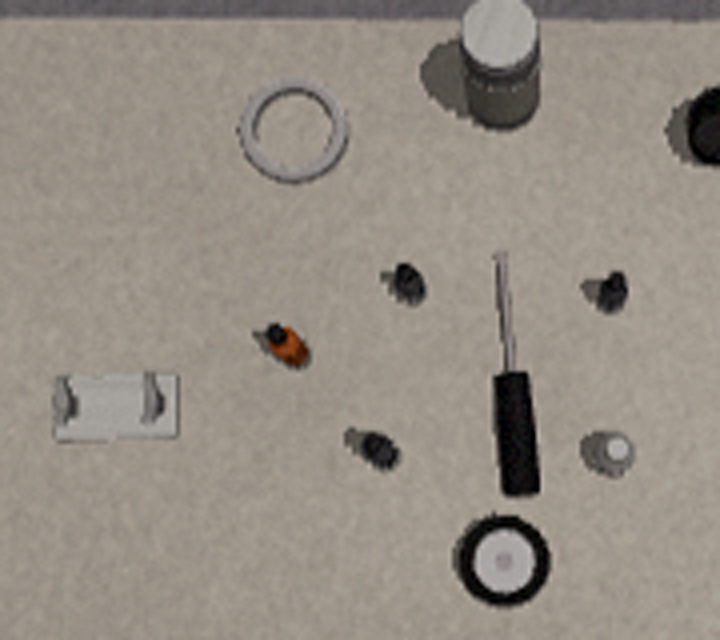

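View pics/t_rack.png

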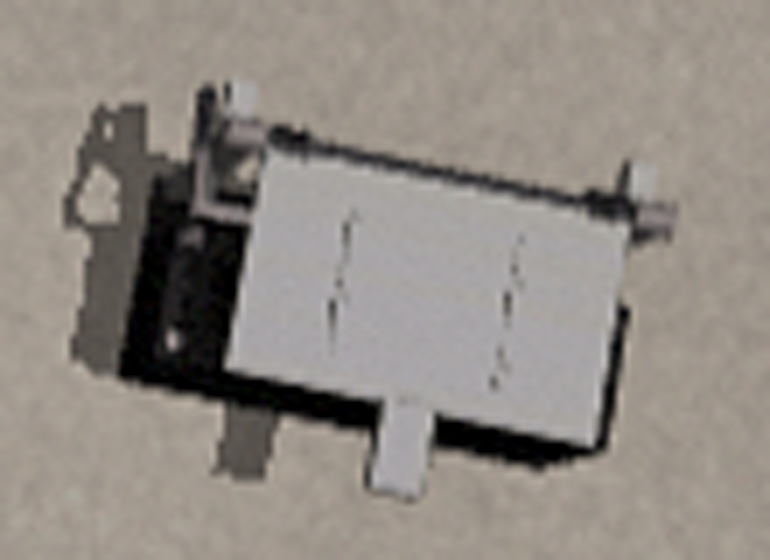

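View pics/s_rack.png

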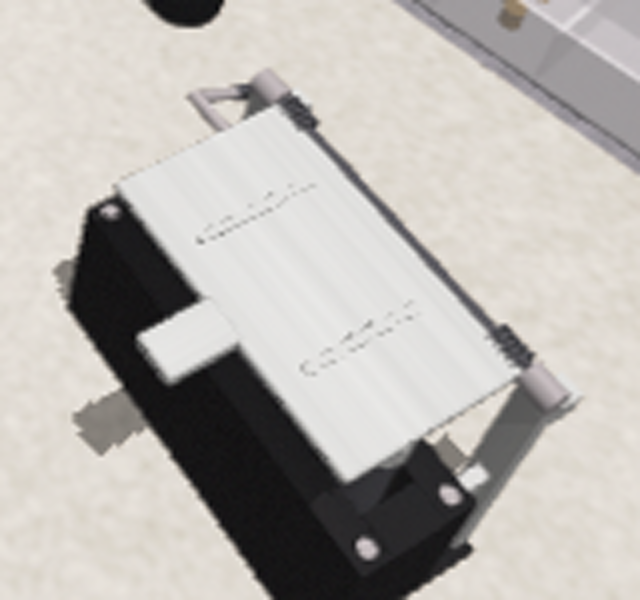

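The dark damper at side (249,220) reaches z≈0.114. The two dark short ones only reach 0.08, and the orange one is excluded. It is therefore the long damper, near (0.458, 0.087). Next I'll fit the rack, damper and cradle.

```bash
python3 - <<'E'
from h import *
from scipy.optimize import least_squares
np.set_printoptions(precision=4,suppress=True)
d=pickle.load(open("c0.pkl","rb"))
for n,bx,rb in [("side",(368,267,496,400),0),("top",(403,187,482,247),0)]:
    c=d[n];W=cloud(c);z=W[...,2]
    m=(z>.122)&(z<.136); mm=np.zeros_like(m); mm[bx[1]:bx[3],bx[0]:bx[2]]=1; m&=mm
    # bright only
    g=c["pixels"].mean(-1); m&=g>(150 if n=="side" else 110)
    k,l,st,ce=cv2.connectedComponentsWithStats(m.astype(np.uint8)); i=1+np.argmax(st[1:,4]); m=l==i
    vv,uu=np.nonzero(m)
    P=np.array([plane(c,u,v,.129)[:2] for u,v in zip(uu,vv)])
    # remove tongue through opening
    e=cv2.morphologyEx(m.astype(np.uint8),cv2.MORPH_OPEN,np.ones((13,13)) if n=="top" else np.ones((31,31)))
    vv,uu=np.nonzero(e); Q=np.array([plane(c,u,v,.129)[:2] for u,v in zip(uu,vv)])
    r=cv2.minAreaRect((Q*1000).astype(np.float32)); r2=cv2.minAreaRect((P*1000).astype(np.float32))
    print(n,m.sum(),r,r2, "mean z",np.nanmedian(z[m]))
    print(cv2.boxPoints(r))
# damper circle
def circ(P,r):
    s=least_squares(lambda x:np.hypot(P[:,0]-x[0],P[:,1]-x[1])-r,P.mean(0)+[.006,.006],loss="soft_l1",f_scale=.001); return s.x,np.sqrt(np.mean(s.fun**2))
W=cloud(d["side"])[200:240,240:257].reshape(-1,3)
w=W[(W[:,2]>.02)&(W[:,2]<.066)]; print("damper",circ(w[:,:2],.010),len(w))
w=W[(W[:,2]>.096)&(W[:,2]<.111)]; print("tip",circ(w[:,:2],.006),len(w))
for n in ["side","top"]:
    W=cloud(d[n]);z=W[...,2]
    m=(z>.02)&(z<.055)&(abs(W[...,0]-.488)<.03)
    for y in (.30,.243):
        w=W[m&(abs(W[...,1]-y)<.012)]; print(n,"upright",w.mean(0),(w.min(0)+w.max(0))/2)
    m=(z>.004)&(z<.012)&(abs(W[...,0]-.488)<.04)&(abs(W[...,1]-.271)<.07)
    k,l,st,ce=cv2.connectedComponentsWithStats(m.astype(np.uint8)); 
    vv,uu=np.nonzero(m); Q=np.array([plane(d[n],u,v,.008)[:2] for u,v in zip(uu,vv)])
    print(n,"foot",cv2.minAreaRect((Q*1000).astype(np.float32)))
E
```

```text
Traceback (most recent call last):
cv2.error: OpenCV(4.12.0) /io/opencv/modules/imgproc/src/convhull.cpp:143: error: (-215:Assertion failed) total >= 0 && (depth == CV_32F || depth == CV_32S) in function 'convexHull'
```

```bash
cat > m1.py <<'E'
from h import *
from scipy.optimize import least_squares
np.set_printoptions(precision=4,suppress=True)
d=pickle.load(open("c0.pkl","rb"))
for n,bx in [("side",(368,267,496,400)),("top",(403,187,482,247))]:
    c=d[n];W=cloud(c);z=W[...,2]
    m=(z>.122)&(z<.14); mm=np.zeros_like(m); mm[bx[1]:bx[3],bx[0]:bx[2]]=1; m&=mm
    g=c["pixels"].mean(-1); m&=g>(140 if n=="side" else 95)
    m=cv2.morphologyEx(m.astype(np.uint8),cv2.MORPH_CLOSE,np.ones((5,5)))
    k=17 if n=="side" else 11
    e=cv2.morphologyEx(m,cv2.MORPH_OPEN,np.ones((k,k)))
    k_,l,st,ce=cv2.connectedComponentsWithStats(e); e=l==1+np.argmax(st[1:,4])
    def rect(e):
        vv,uu=np.nonzero(e); Q=np.array([plane(c,u,v,.129)[:2] for u,v in zip(uu,vv)]); 
        return cv2.minAreaRect((Q*1000).astype(np.float32)),Q
    r,Q=rect(e); print(n,m.sum(),e.sum(),r,"z",np.nanmedian(z[e]),"\n",cv2.boxPoints(r))
    o=c["pixels"].copy(); o[e]=[255,0,0]; cv2.imwrite(f"pics/m_{n}.png",cv2.resize(o[bx[1]:bx[3],bx[0]:bx[2],::-1],None,fx=4,fy=4))
def circ(P,r):
    s=least_squares(lambda x:np.hypot(P[:,0]-x[0],P[:,1]-x[1])-r,P.mean(0)+[.006,.006],loss="soft_l1",f_scale=.001); return s.x,np.sqrt(np.mean(s.fun**2))
W=cloud(d["side"])[200:240,240:257].reshape(-1,3)
w=W[(W[:,2]>.02)&(W[:,2]<.066)]; print("damper",circ(w[:,:2],.010),len(w))
w=W[(W[:,2]>.096)&(W[:,2]<.111)]; print("tip",circ(w[:,:2],.006),len(w))
for n in ["side","top"]:
    W=cloud(d[n]);z=W[...,2]
    m=(z>.02)&(z<.055)&(abs(W[...,0]-.488)<.03)
    for y in (.30,.243):
        w=W[m&(abs(W[...,1]-y)<.012)]; print(n,"upright",w.mean(0),(w.min(0)+w.max(0))/2)
    m=(z>.004)&(z<.012)&(abs(W[...,0]-.488)<.04)&(abs(W[...,1]-.271)<.07)
    vv,uu=np.nonzero(m); Q=np.array([plane(d[n],u,v,.008)[:2] for u,v in zip(uu,vv)])
    print(n,"foot",cv2.minAreaRect((Q*1000).astype(np.float32)))
E
python3 m1.py
```

```text
side 5023 4490 ((510.47174072265625, -320.7884521484375), (140.02821350097656, 101.24180603027344), 81.61173248291016) z 0.1292421771399152 
 [[ 450.1787 -382.6689]
 [ 550.3374 -397.4382]
 [ 570.7648 -258.908 ]
 [ 470.6061 -244.1387]]
top 1947 1770 ((514.1781005859375, -321.78472900390625), (135.02505493164062, 89.10414123535156), 78.33003997802734) z 0.1298517700967895 
 [[ 456.891  -378.89  ]
 [ 544.1532 -396.9134]
 [ 571.4652 -264.6795]
 [ 484.203  -246.656 ]]
damper (array([0.4565, 0.0867]), np.float64(0.01831330053376759)) 144
tip (array([0.452 , 0.0782]), np.float64(0.002673693384967802)) 32
side upright [0.4876 0.3014 0.0347] [0.488  0.3032 0.0334]
side upright [0.4893 0.2416 0.035 ] [0.4896 0.2428 0.0332]
side foot ((487.74810791015625, 271.4932556152344), (45.638099670410156, 87.91063690185547), 2.045419216156006)
top upright [0.486  0.3025 0.0394] [0.4859 0.3033 0.0351]
top upright [0.4889 0.2425 0.0378] [0.4894 0.2428 0.034 ]
top foot ((488.76922607421875, 270.25677490234375), (77.947265625, 139.74542236328125), 0.4047170877456665)
```

View pics/m_side.png

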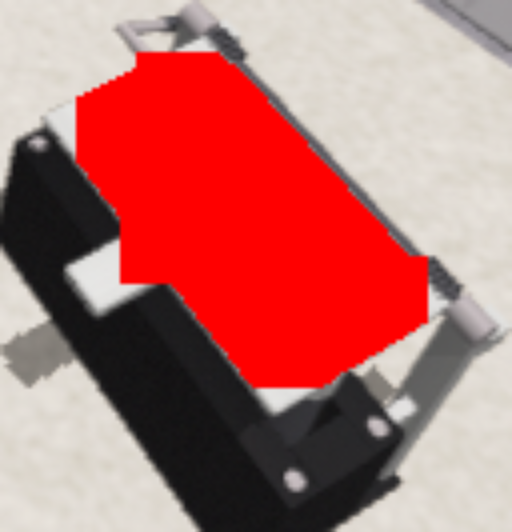

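View pics/m_top.png

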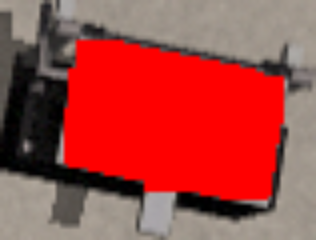

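```bash
python3 - <<'E'
from h import *
from scipy.optimize import least_squares
np.set_printoptions(precision=4,suppress=True)
d=pickle.load(open("c0.pkl","rb"))
px={"side":[(378.75,297.5,-34,67),(436.2,370.7,-34,-67),(385,335.7,-65,10),(392.5,345.7,-65,-10)],
"top":[(470.3,238.9,-34,-67),(417.6,227.9,-34,67),(437.9,244.6,-65,10),(444.7,246,-65,-10)]}
def fit(L):
    W=[];O=[]
    for n,(u,v,a,b) in L:
        W.append(plane(d[n],u,v,.129 if a>-40 else .130)[:2]); O.append((a/1e3,b/1e3))
    W=np.array(W);O=np.array(O)
    def res(p):
        c,s=np.cos(p[2]),np.sin(p[2]); return (O@np.array([[c,s],[-s,c]])+p[:2]-W).ravel()
    r=least_squares(res,[.5,-.32,-.2]); return r.x,r.fun.reshape(-1,2)*1000
for ns in (["side"],["top"],["side","top"]):
    print(ns,*fit([(n,q) for n in ns for q in px[n]]))
c=d["side"];
def circ(P,r,b):
    s=least_squares(lambda x:np.hypot(P[:,0]-x[0],P[:,1]-x[1])-r,P.mean(0)+b,loss="soft_l1",f_scale=.001); return s.x,np.median(abs(s.fun))
for n,b in (("side",[.004,.005]),("top",[0.003,0])):
  W=cloud(d[n]).reshape(-1,3)
  W=W[(abs(W[:,0]-.456)<.018)&(abs(W[:,1]-.085)<.018)]
  w=W[(W[:,2]>.02)&(W[:,2]<.066)]; print("damper",n,circ(w[:,:2],.010,b),len(w))
  w=W[(W[:,2]>.096)]; print("tip",n,circ(w[:,:2],.006,b),len(w), w[:,2].max())
E
```

```text
['side'] [ 0.5086 -0.3238 -0.1949] [[ 0.4751  1.6526]
 [-0.0701 -2.112 ]
 [ 0.1358  1.5586]
 [-0.5408 -1.0993]]
['top'] [ 0.5074 -0.3233 -0.2069] [[-0.1755 -0.0698]
 [ 0.7735  1.3846]
 [ 0.0829  0.8   ]
 [-0.6808 -2.1148]]
['side', 'top'] [ 0.508  -0.3235 -0.201 ] [[ 0.3188  2.0089]
 [-1.0176 -1.597 ]
 [-0.3203  2.1654]
 [-1.1151 -0.4688]
 [ 0.7659 -0.5873]
 [ 0.9363  1.0281]
 [ 0.5397  0.1948]
 [-0.1078 -2.744 ]]
damper side (array([0.4564, 0.0866]), np.float64(0.0005318040242814799)) 136
tip side (array([0.4564, 0.087 ]), np.float64(0.0006390110646529398)) 46 0.11438952722870732
damper top (array([0.4548, 0.0865]), np.float64(0.000149706180837067)) 13
tip top (array([0.4548, 0.0877]), np.float64(0.0015421392822554426)) 19 0.12006771616728532
```

```bash
cat > k.py <<'E'
from h import *
from station import ctrl
from scipy.spatial.transform import Rotation as Ro
np.set_printoptions(precision=4,suppress=True)
RX=np.array([.508,-.3235]); YAW=-.201
def rack(x,y,z):
    c,s=np.cos(YAW),np.sin(YAW); return np.array([RX[0]+c*x-s*y,RX[1]+s*x+c*y,z])
def down(psi): return Ro.from_euler('xyz',[np.pi,0,psi])
def rel(R1,p1,o=None,R0=None,p0=None):
    if R0 is None:
        o=o or ctrl.get_obs(); R0=Ro.from_euler('xyz',o["eef_rot"]); p0=o["ee_pos"]
    r=(R0.inv()*R1).as_rotvec(degrees=True); s=R0.inv().apply(np.array(p1)-p0)
    return np.r_[np.round(r,1),np.round(s,4)].tolist()
def log():
    o=ctrl.get_obs(); 
    import json; open("log.jsonl","a").write(json.dumps({k:np.array(v).tolist() for k,v in o.items()})+"\n"); return o
E
python3 - <<'E'
from k import *
log()
D=down(np.pi+YAW)
print(rack(-54,0,0) if 0 else rack(-.054,0,.126), rack(.052,0,.126))
print(rel(down(2.92),[.42,.15,.25]))
p=rack(-.056,0,.19)
print(rel(D,p))
print(rel(D,p,R0=down(2.92),p0=np.array([.42,.15,.25])))
E
```

```text
[ 0.4551 -0.3127  0.126 ] [ 0.559  -0.3339  0.126 ]
[-0.0, -0.0, -0.0, -0.3767, -0.3111, -0.0257]
[-0.0, -0.0, -1.2, -0.5108, -0.7548, 0.0346]
[0.0, 0.0, -1.2, -0.1339, -0.4437, 0.06]
```

>>> {"method": "send_rows", "body": {"series": [[0,0,0,-0.377,-0.311,-0.026,0.1],[0,0,0,-0.377,-0.311,-0.026,0.1],[0,0,0,-0.377,-0.311,-0.026,0.1],[0,0,0,-0.377,-0.311,-0.026,0.1],[0,0,0,-0.377,-0.311,-0.026,0.1],[0,0,0,-0.377,-0.311,-0.026,0.1],[0,0,-1.2,-0.511,-0.755,0.035,0.1],[0,0,-1.2,-0.511,-0.755,0.035,0.1]], "force": 15}}

```text
time_s: 0.95
ee_pos: [0.3282, 0.201, 0.2321]
eef_rot: [-3.142, -0.0, 2.942]
force: [0.9, 0.7, 0.5]
grip_width: 0.0518
```

```bash
python3 - <<'E'
from k import *
o=log(); print(o["time_s"],o["ee_pos"],o["eef_rot"],o["qpos"])
D=down(np.pi+YAW)
print(rel(D,rack(-.056,0,.17)), rel(D,rack(-.056,0,.134)))
E
```

```text
0.95 [0.3282 0.201  0.2321] [-3.1416 -0.      2.9415] [ 0.4542 -0.0867  1.9306 -0.      1.2978 -0.9165]
[-0.0, -0.0, 0.1, -0.2244, -0.4782, 0.0621] [-0.0, -0.0, 0.1, -0.2244, -0.4782, 0.0981]
```

>>> {"method": "send_rows", "body": {"series": [[0,0,0,-0.15,-0.2,-0.01,0.1],[0,0,0,-0.15,-0.2,-0.01,0.1],[0,0,0,-0.15,-0.2,-0.01,0.1],[0,0,0,-0.15,-0.2,-0.01,0.1],[0,0,0,-0.224,-0.478,0.05,0.1],[0,0,0,-0.224,-0.478,0.05,0.1],[0,0,0,-0.224,-0.478,0.05,0.1],[0,0,0,-0.224,-0.478,0.05,0.1]]}}

```text
time_s: 1.75
ee_pos: [0.436, -0.1756, 0.2058]
eef_rot: [-3.142, 0.0, 2.941]
force: [1.2, 0.4, -0.0]
grip_width: 0.0515
```

>>> {"method": "send_rows", "body": {"series": [[0,0,0,0,0,0,0.1],[0,0,0,0,0,0,0.1]]}}

```text
time_s: 1.95
ee_pos: [0.436, -0.174, 0.2057]
eef_rot: [3.141, -0.001, 2.939]
force: [-0.1, -0.2, 0.6]
grip_width: 0.0516
```

```bash
python3 - <<'E'
from k import *
o=log(); print(o["time_s"],o["ee_pos"],o["eef_rot"],o["qpos"])
D=down(np.pi+YAW)
print(rel(D,rack(-.056,0,.17)), rel(D,rack(-.056,0,.134)))
E
```

```text
1.95 [ 0.436  -0.174   0.2057] [ 3.1411 -0.0012  2.9386] [-0.4578  0.138   1.7636  0.0001  1.2412 -1.8257]
[0.0, -0.1, -0.1, -0.0447, -0.1321, 0.0356] [0.0, -0.1, -0.1, -0.0447, -0.1321, 0.0716]
```

>>> {"method": "send_rows", "body": {"series": [[0,0,0,-0.045,-0.132,0.03,0.1],[0,0,0,-0.045,-0.132,0.03,0.1],[0,0,0,-0.045,-0.132,0.03,0.1],[0,0,0,-0.045,-0.132,0.03,0.1],[0,0,0,-0.045,-0.132,0.03,0.1],[0,0,0,-0.045,-0.132,0.03,0.1],[0,0,0,-0.045,-0.132,0.03,0.1]]}}

```text
time_s: 2.65
ee_pos: [0.4545, -0.3104, 0.1769]
eef_rot: [-3.141, 0.001, 2.943]
force: [0.2, 0.2, 0.3]
grip_width: 0.0521
```

```bash
python3 - <<'E'
from k import *
o=log(); print(o["time_s"],o["ee_pos"],o["eef_rot"],o["qpos"])
D=down(np.pi+YAW)
print(rel(D,rack(-.056,0,.134)))
d={}
for n in ["wrist","side"]:
    c=ctrl.camera(n); d[n]=c
    for X in [rack(-.065,.01,.13),rack(-.065,-.01,.13),rack(-.034,.067,.129),rack(-.034,-.067,.129),rack(.052,.067,.129),rack(.052,-.067,.129)]:
        p=proj(c,X); cv2.circle(c["pixels"],(int(p[0]),int(p[1])),2,(255,0,0),-1)
cv2.imwrite("pics/w1.png",d["wrist"]["pixels"][:,:,::-1])
crop(d["side"],340,200,520,350,4,"pics/s1.png")
E
```

```text
2.65 [ 0.4545 -0.3104  0.1769] [-3.1412  0.001   2.9426] [-0.6658  0.3431  1.5782  0.0001  1.2192 -2.0376]
[-0.0, 0.1, 0.1, 0.0011, -0.0021, 0.0429]
```

View pics/w1.png

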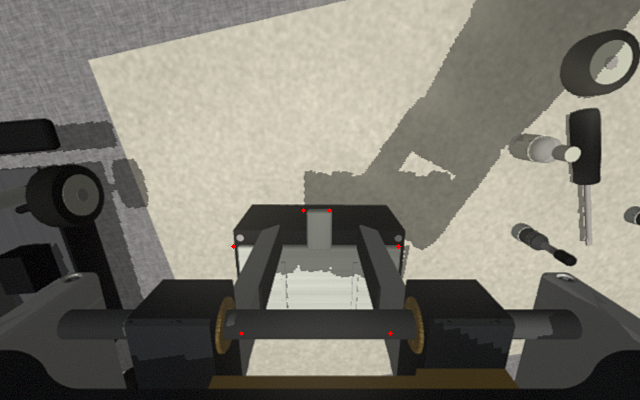

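View pics/s1.png

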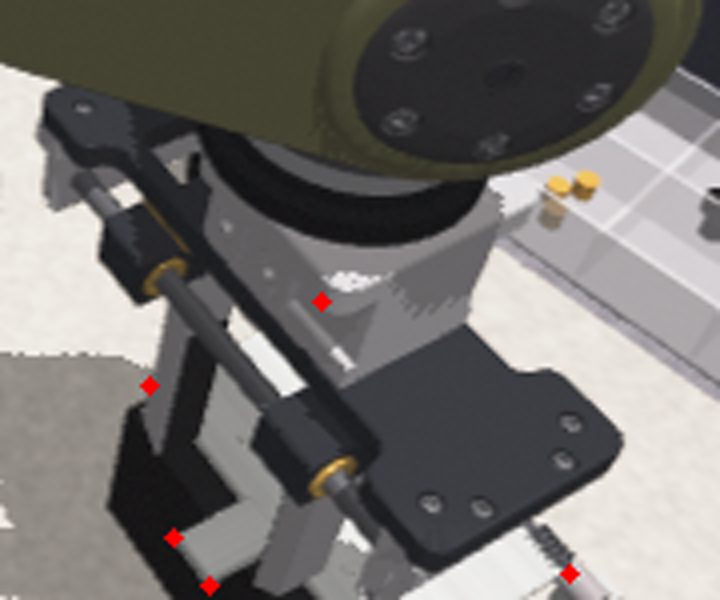

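>>> {"method": "send_rows", "body": {"series": [[0,0,0,0.001,-0.002,0.043,0.0],[0,0,0,0.001,-0.002,0.043,0.0],[0,0,0,0.001,-0.002,0.043,-0.5],[0,0,0,0.001,-0.002,0.043,-0.8],[0,0,0,0.001,-0.002,0.043,-0.8],[0,0,0,0.001,-0.002,0.043,-0.8],[0,0,0,0.001,-0.002,0.043,-0.8]], "force": 15}}

```text
time_s: 3.45
ee_pos: [0.4538, -0.3109, 0.1344]
eef_rot: [3.137, 0.001, 2.941]
force: [5.1, 22.9, 7.2]
grip_width: 0.0195
```

```bash
python3 - <<'E'
from k import *
o=log(); print(o["time_s"],o["ee_pos"],o["eef_rot"],o["qpos"],o["force"])
D=down(np.pi+YAW)
# arc: grip point = rack(-.054..)
R0=Ro.from_euler('xyz',o["eef_rot"])
H=rack(.052,0,.126); c,s=np.cos(YAW),np.sin(YAW)
rx=((o["ee_pos"]-H)@[-c,-s,0]); print("R",rx)
for q in np.arange(.1,1.56,.1):
    p=o["ee_pos"]+np.array([c,s,0])*(rx-.0-rx*np.cos(q))+[0,0,rx*np.sin(q)]
    print(round(q,2),rel(R0,p,o))
E
```

```text
3.45 [ 0.4538 -0.3109  0.1344] [3.1368 0.0008 2.9414] [-0.6694  0.3907  1.6194  0.0051  1.1329 -2.0421] [ 5.1118 22.9093  7.222 ]
R 0.10761943178432101
0.1 [0.0, 0.0, 0.0, -0.0005, 0.0001, -0.0107]
0.2 [0.0, 0.0, 0.0, -0.0022, 0.0001, -0.0214]
0.3 [0.0, 0.0, 0.0, -0.0048, 0.0001, -0.0318]
0.4 [0.0, 0.0, 0.0, -0.0085, 0.0002, -0.0419]
0.5 [0.0, 0.0, 0.0, -0.0132, 0.0002, -0.0516]
0.6 [0.0, 0.0, 0.0, -0.0188, 0.0003, -0.0608]
0.7 [0.0, 0.0, 0.0, -0.0254, 0.0003, -0.0693]
0.8 [0.0, 0.0, 0.0, -0.0327, 0.0003, -0.0772]
0.9 [0.0, 0.0, 0.0, -0.0408, 0.0004, -0.0843]
1.0 [0.0, 0.0, 0.0, -0.0495, 0.0004, -0.0905]
1.1 [0.0, 0.0, 0.0, -0.0589, 0.0004, -0.0959]
1.2 [0.0, 0.0, 0.0, -0.0687, 0.0004, -0.1003]
1.3 [0.0, 0.0, 0.0, -0.0789, 0.0004, -0.1036]
1.4 [0.0, 0.0, 0.0, -0.0894, 0.0004, -0.106]
1.5 [0.0, 0.0, 0.0, -0.1001, 0.0004, -0.1073]
```

>>> {"method": "send_rows", "body": {"series": [[0,0,0,0,0.002,0,-0.8],[0,0,0,-0.001,0.002,-0.011,-0.8],[0,0,0,-0.002,0.002,-0.021,-0.8],[0,0,0,-0.005,0.002,-0.032,-0.8],[0,0,0,-0.0085,0.002,-0.042,-0.8],[0,0,0,-0.013,0.002,-0.052,-0.8],[0,0,0,-0.019,0.002,-0.061,-0.8],[0,0,0,-0.0255,0.002,-0.069,-0.8]]}}

```text
time_s: 4.25
ee_pos: [0.4782, -0.3154, 0.2031]
eef_rot: [3.139, -0.001, 2.941]
force: [-0.3, 8.3, -1.7]
grip_width: 0.0202
```

```bash
python3 - <<'E'
from k import *
o=log(); print(o["time_s"],o["ee_pos"],o["eef_rot"],o["qpos"],o["force"],o["grip_width"])
c=ctrl.camera("side"); crop(c,340,160,540,310,4,"pics/s2.png")
E
```

```text
4.25 [ 0.4782 -0.3154  0.2031] [ 3.1395 -0.0009  2.9412] [-0.6477  0.3691  1.4797  0.0016  1.2946 -2.0185] [-0.2507  8.2878 -1.7263] 0.020226941102523814
```

View pics/s2.png

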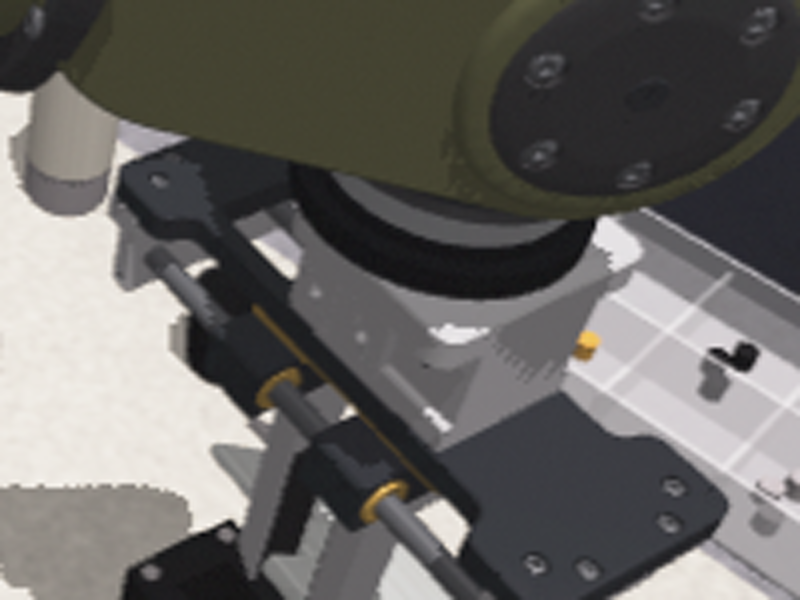

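>>> {"method": "send_rows", "body": {"series": [[0,0,0,-0.007,0.0005,-0.008,-0.8],[0,0,0,-0.015,0.0005,-0.015,-0.8],[0,0,0,-0.024,0.0005,-0.0215,-0.8],[0,0,0,-0.0335,0.0005,-0.027,-0.8],[0,0,0,-0.043,0.0005,-0.031,-0.8],[0,0,0,-0.0535,0.0005,-0.0345,-0.8],[0,0,0,-0.064,0.0005,-0.037,-0.8],[0,0,0,-0.074,0.0005,-0.038,-0.8]]}}

```text
time_s: 5.1
ee_pos: [0.5516, -0.3304, 0.2421]
eef_rot: [3.141, 0.002, 2.941]
force: [0.5, 4.6, 4.7]
grip_width: 0.0197
```

>>> {"method": "send_rows", "body": {"series": [[0,0,0,0,0,0,-0.2],[0,0,0,0,0,0,0],[0,0,0,0,0,-0.02,0],[0,0,0,0,0,-0.06,0],[0,0,0,0,0,-0.1,0],[0,0,0,0.1,0.02,-0.1,0],[0,0,0,0.2,0.05,-0.1,0],[0,0,0,0.2,0.05,-0.1,0]]}}

```text
time_s: 5.9
ee_pos: [0.4129, -0.2663, 0.3399]
eef_rot: [-3.141, 0.0, 2.94]
force: [0.5, -0.2, 1.1]
grip_width: 0.0469
```

```bash
python3 - <<'E'
from k import *
o=log(); print(o["time_s"],o["ee_pos"],o["eef_rot"],o["qpos"],o["force"],o["grip_width"])
d={n:ctrl.camera(n) for n in("side","top")}
pickle.dump(d,open("c1.pkl","wb"))
crop(d["side"],330,180,530,330,4,"pics/s3.png");crop(d["top"],385,165,495,255,7,"pics/t3.png")
E
```

```text
5.9 [ 0.4129 -0.2663  0.3399] [-3.1413  0.      2.9403] [-0.6472  0.1029  1.4919 -0.0003  1.5466 -2.0167] [ 0.4605 -0.2188  1.1203] 0.046935670359965743
```

View pics/s3.png

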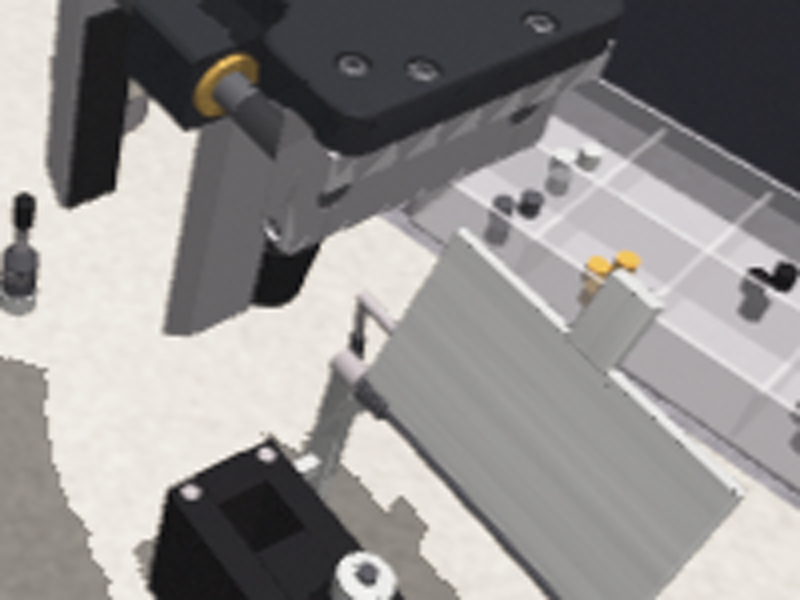

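View pics/t3.png

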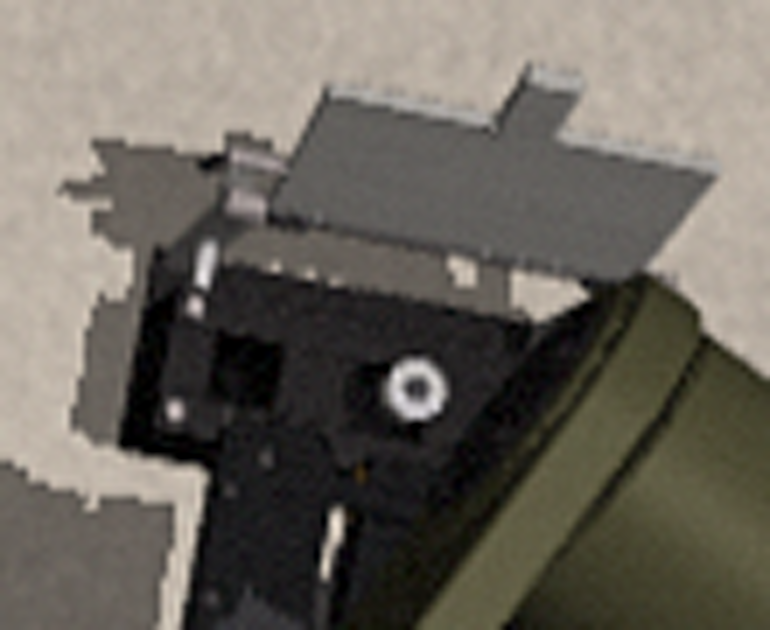

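Flap stands open. The empty well is the left one (rack y = +55 mm): the dark square at top-crop (248,370), with a cap visible in the middle at (415,390). Next I'll fit the arm kinematics from the logged poses, to plan the tilted grasps.

```bash
cat > kin.py <<'E'
import numpy as np,json
from scipy.spatial.transform import Rotation as Ro
from scipy.optimize import least_squares
def ax(a,t): return Ro.from_euler(a,t)
def fk(q,P):
    ox,oy,h,L2,e,L3,d,w=P
    R1=ax('z',q[0]);R2=R1*ax('y',q[1]);R3=R2*ax('y',q[2]);R4=R3*ax('z',q[3]);R5=R4*ax('y',q[4]);R6=R5*ax('z',q[5]+np.pi/2)
    p=R1.apply([ox,oy,h])+R2.apply([0,0,L2])+R3.apply([e,0,L3])+R5.apply([w,0,d]); return p,R6
def data():
    return [json.loads(l) for l in open("log.jsonl")]
def fit(fixed=None):
    D=data()
    def res(P):
        return np.concatenate([(fk(o["qpos"],P)[0]-o["ee_pos"])*1000 for o in D]+[1e-2*(np.array(P)-P0)])
    P0=np.array([0,.037,.3,.35,0,.35,.25,0]); r=least_squares(res,P0); return r.x,r.fun[:-8].reshape(-1,3)
if __name__=="__main__":
    np.set_printoptions(precision=4,suppress=True)
    P,f=fit(); print(P); print(f); 
    for o in data():
        R=fk(o["qpos"],P)[1]; print((R.inv()*Ro.from_euler('xyz',o["eef_rot"])).magnitude())
E
python3 kin.py
```

```text
[-0.      0.0366  0.2212  0.4242  0.0409  0.4475  0.2516 -0.    ]
[[ 0. -0. -0.]
 [ 0. -0.  0.]
 [-0. -0. -0.]
 [ 0. -0.  0.]
 [ 0.  0. -0.]
 [-0.  0. -0.]
 [-0. -0.  0.]]
3.700316947924635e-16
3.544594573461849e-16
3.925964682490287e-16
6.639836091724881e-16
5.320594183580478e-16
7.2247061787063335e-16
3.609915130461297e-16
```

```bash
cat > plan.py <<'E'
from kin import *
P,_=fit()
LO=np.array([-3.03,-.79,.23,-1.04,0,-2.55]);HI=np.array([3.03,2.21,2.52,4.18,3.07,2.55])
def ikall(R,p):
    """analytic: returns list of q"""
    ox,oy,h,L2,e,L3,d,w=P; out=[]
    t=R.apply([0,0,1]); c=np.array(p)-d*t
    rr=c[0]**2+c[1]**2-oy**2
    if rr<0: return out
    for sg in (1,-1):
        r=sg*np.sqrt(rr); q1=np.arctan2(c[1],c[0])-np.arctan2(oy,r)
        z=c[2]-h; Lf=np.hypot(e,L3); al=np.arctan2(e,L3)
        D=(r*r+z*z-L2**2-Lf**2)/(2*L2*Lf)
        if abs(D)>1: continue
        for s3 in (1,-1):
            b=s3*np.arccos(D) ; q3=b-al
            q2=np.arctan2(r,z)-np.arctan2(Lf*np.sin(b),L2+Lf*np.cos(b))
            Rw=(ax('z',q1)*ax('y',q2+q3)).inv()*R*ax('z',-np.pi/2)
            a=Rw.as_euler('ZYZ')
            for q4,q5,q6 in ((a[0],a[1],a[2]),(a[0]+np.pi,-a[1],a[2]+np.pi)):
                q=np.array([q1,q2,q3,q4,q5,q6]); q=(q+np.pi)%(2*np.pi)-np.pi
                for k4 in (0,2*np.pi):
                    qq=q.copy(); qq[3]+=k4
                    if np.all(qq>LO)and np.all(qq<HI): out.append(qq)
    return out
def Rt(az,tilt,sg):
    d=np.array([np.cos(az),np.sin(az),0]); t=np.sin(tilt)*d-np.cos(tilt)*np.array([0,0,1.])
    y=sg*np.array([-d[1],d[0],0]); x=np.cross(y,t); return Ro.from_matrix(np.stack([x,y,t],1))
E
python3 - <<'E'
from plan import *
np.set_printoptions(precision=2,suppress=True)
o=data()[-1]; print([ (q) for q in ikall(Ro.from_euler('xyz',o["eef_rot"]),o["ee_pos"])],o["qpos"])
cy=.04
for tp in (45,60,70,80):
  th=np.radians(tp)
  print("== pick tilt",tp)
  for az in range(-180,180,30):
    for sg in (1,-1):
      for q in ikall(Rt(np.radians(az),th,sg),[.456,.0867,.048]):
        if abs(q[2])>0: print(az,sg,q)
  for adir in (90,-90):
    a=np.radians(adir)+cy; av=np.array([np.cos(a),np.sin(a),0])
    p=np.array([.488,.272,.047])+av*.008
    for sg in (1,-1):
      for q in ikall(Rt(a+np.pi,np.pi/2-th,sg),p): print(" place a",adir,sg,q)
E
```

```text
[array([-0.65,  0.1 ,  1.49, -0.  ,  1.55, -2.02])] [-0.6471586434466289, 0.10285109765831066, 1.4919428896371223, -0.0002553636897663918, 1.5466294829744123, -2.0167016139602625]
== pick tilt 45
-180 1 [0.08 0.79 1.41 0.06 1.73 1.64]
-180 -1 [ 0.08  0.79  1.41  0.06  1.73 -1.51]
-150 1 [ 0.22  0.78  1.43 -0.21  1.7   1.33]
-150 -1 [ 0.22  0.78  1.43 -0.21  1.7  -1.81]
-120 1 [ 0.35  0.71  1.55 -0.47  1.54  1.06]
-120 -1 [ 0.35  0.71  1.55 -0.47  1.54 -2.08]
-90 1 [ 0.46  0.6   1.76 -0.72  1.29  0.85]
-90 -1 [ 0.46  0.6   1.76 -0.72  1.29 -2.29]
-60 1 [ 0.5   0.46  2.   -1.03  0.97  0.71]
-60 -1 [ 0.5   0.46  2.   -1.03  0.97 -2.43]
0 1 [0.18 0.24 2.38 3.61 0.28 1.25]
0 -1 [ 0.18  0.24  2.38  3.61  0.28 -1.89]
30 1 [-0.13  0.25  2.35  1.85  0.46  2.34]
30 -1 [-0.13  0.25  2.35  1.85  0.46 -0.8 ]
60 1 [-0.28  0.36  2.17  1.21  0.82  2.42]
60 -1 [-0.28  0.36  2.17  1.21  0.82 -0.72]
90 1 [-0.28  0.5   1.93  0.84  1.15  2.33]
90 -1 [-0.28  0.5   1.93  0.84  1.15 -0.82]
120 1 [-0.19  0.63  1.7   0.57  1.42  2.16]
120 -1 [-0.19  0.63  1.7   0.57  1.42 -0.98]
150 1 [-0.06  0.73  1.51  0.32
[... 2652 characters left out ...]
[ 0.57  0.92  1.6  -1.    1.74  1.05]
-90 -1 [ 0.57  0.92  1.6  -1.    1.74 -2.09]
0 1 [0.23 0.73 2.45 3.37 1.44 1.58]
0 -1 [ 0.23  0.73  2.45  3.37  1.44 -1.56]
30 1 [-0.3   0.72  2.41  2.31  1.39  1.57]
30 -1 [-0.3   0.72  2.41  2.31  1.39 -1.57]
60 1 [-0.47  0.74  2.16  1.58  1.39  1.82]
60 -1 [-0.47  0.74  2.16  1.58  1.39 -1.32]
90 1 [-0.42  0.83  1.83  1.12  1.6   2.01]
90 -1 [-0.42  0.83  1.83  1.12  1.6  -1.14]
120 1 [-0.28  0.95  1.52  0.8   1.88  2.04]
120 -1 [-0.28  0.95  1.52  0.8   1.88 -1.1 ]
150 1 [-0.11  1.07  1.26  0.49  2.14  1.93]
150 -1 [-0.11  1.07  1.26  0.49  2.14 -1.21]
 place a 90 1 [ 0.52  0.58  1.58 -0.18  1.07  0.58]
 place a -90 -1 [0.35 0.49 1.72 0.21 0.89 0.18]
```

```bash
python3 - <<'E'
from plan import *
np.set_printoptions(precision=2,suppress=True)
cy=.04
for t2 in (20,30,45):
  th=np.radians(t2)
  print("== regrip tilt",t2)
  a=np.radians(90)+cy; av=np.array([np.cos(a),np.sin(a),0])
  p=np.array([.488,.272,.052])-av*.014
  for sg in (1,-1):
      for q in ikall(Rt(a,th,sg),p): print(" regrip",sg,q)
  for az in (-130,-101.5,-75,-45,-11.5,20):
    for sg in (1,-1):
      for z in (.10,.2):
       for q in ikall(Rt(np.radians(az),np.pi/2-th,sg),[.519,-.27,z]): print("  ins",az,sg,z,q)
E
```

```text
== regrip tilt 20
 regrip -1 [ 0.27  0.48  1.76  0.45  0.87 -0.06]
  ins -130 1 0.1 [-0.19  0.91  1.28 -0.98  1.75  0.77]
  ins -130 1 0.2 [-0.19  0.77  1.27 -1.01  1.83  0.64]
  ins -130 -1 0.1 [-0.19  0.91  1.28 -0.98  1.75 -2.37]
  ins -130 -1 0.2 [-0.19  0.77  1.27 -1.01  1.83 -2.5 ]
  ins -45 1 0.1 [-0.38  0.47  2.19  3.69  0.78  1.31]
  ins -45 1 0.2 [-0.38  0.2   2.18  3.9   0.56  1.04]
  ins -45 -1 0.1 [-0.38  0.47  2.19  3.69  0.78 -1.83]
  ins -45 -1 0.2 [-0.38  0.2   2.18  3.9   0.56 -2.1 ]
  ins -11.5 1 0.1 [-0.76  0.46  2.19  2.4   0.83  1.91]
  ins -11.5 1 0.2 [-0.76  0.19  2.18  2.17  0.65  2.23]
  ins -11.5 -1 0.1 [-0.76  0.46  2.19  2.4   0.83 -1.23]
  ins -11.5 -1 0.2 [-0.76  0.19  2.18  2.17  0.65 -0.92]
  ins 20 1 0.1 [-0.95  0.58  1.94  1.58  1.13  2.23]
  ins 20 1 0.2 [-0.95  0.37  1.94  1.48  1.14  2.47]
  ins 20 -1 0.1 [-0.95  0.58  1.94  1.58  1.13 -0.91]
  ins 20 -1 0.2 [-0.95  0.37  1.94  1.48  1.14 -0.67]
== regrip tilt 30
 regrip -1 [ 0.19  0.49  1.8   0.69  0.89 -0.3 ]
  ins -130 1 0.1 [-0.21  0.84  1.32 -0.87  1.64  0.74]
  ins -130 1 0.2 [-0.21  0.7   
[... 649 characters left out ...]
0.09  0.55  1.83  0.99  1.01 -0.62]
  ins -130 1 0.1 [-0.26  0.72  1.38 -0.7   1.47  0.66]
  ins -130 1 0.2 [-0.26  0.6   1.32 -0.7   1.61  0.55]
  ins -130 -1 0.1 [-0.26  0.72  1.38 -0.7   1.47 -2.48]
  ins -101.5 1 0.1 [-0.24  0.57  1.65 -0.91  1.11  0.47]
  ins -101.5 1 0.2 [-0.24  0.43  1.59 -0.84  1.24  0.3 ]
  ins -75 1 0.2 [-0.28  0.26  1.81 -0.94  0.85  0.03]
  ins -45 1 0.2 [-0.44  0.13  1.98 -0.73  0.37 -0.62]
  ins -45 -1 0.2 [-0.44  0.13  1.98 -0.73  0.37  2.52]
  ins -11.5 -1 0.1 [-0.69  0.31  2.05  1.41  0.34 -0.19]
  ins -11.5 -1 0.2 [-0.69  0.12  1.99  0.85  0.45  0.41]
  ins 20 -1 0.1 [-0.83  0.43  1.87  1.08  0.83 -0.38]
  ins 20 -1 0.2 [-0.83  0.26  1.81  0.93  0.95 -0.13]
```

```bash
cat >> k.py <<'E'
from plan import Rt,ikall
def chk(R1,p1,n=10):
    """IK continuity along straight/geodesic path from now"""
    o=ctrl.get_obs(); R0=Ro.from_euler('xyz',o["eef_rot"]);p0=o["ee_pos"]; q=np.array(o["qpos"]); rv=(R0.inv()*R1).as_rotvec(); mx=0
    for s in np.linspace(0,1,n+1)[1:]:
        L=ikall(R0*Ro.from_rotvec(rv*s),p0+(np.array(p1)-p0)*s)
        if not L: return "FAIL at %.2f"%s
        qn=min(L,key=lambda a:abs(a-q).max()); mx=max(mx,abs(qn-q).max()); q=qn
    return q,round(mx,2)
E
python3 - <<'E'
from k import *
R1=down(np.pi/2); p1=[.456,.02,.26]
print(rel(R1,p1),chk(R1,p1))
R2=Rt(np.pi/2,np.pi/4,-1); print(rel(R2,[.456,.0867-.064,.047+.064],R0=R1,p0=np.array(p1)))
E
```

```text
[-0.0, 0.0, 78.4, 0.0127, 0.2882, 0.0807] (array([-0.0364,  0.0607,  1.7194,  0.    ,  1.3615, -0.0364]), np.float64(0.2))
[0.0, 45.0, -0.0, 0.0027, -0.0, 0.149]
```

>>> {"method": "send_rows", "body": {"series": [[0,0,78.4,0.013,0.288,0.08,0.25],[0,0,78.4,0.013,0.288,0.08,0.25],[0,0,78.4,0.013,0.288,0.08,0.25],[0,0,78.4,0.013,0.288,0.08,0.25],[0,0,78.4,0.013,0.288,0.08,0.25],[0,0,78.4,0.013,0.288,0.08,0.25],[0,0,78.4,0.013,0.288,0.08,0.25],[0,0,78.4,0.013,0.288,0.08,0.25]]}}

```text
time_s: 6.8
ee_pos: [0.4598, 0.0205, 0.2592]
eef_rot: [-3.14, -0.001, 1.852]
force: [0.5, -0.5, 0.8]
grip_width: 0.0586
```

```bash
python3 - <<'E'
from k import *
o=log(); print(o["time_s"],o["ee_pos"],o["eef_rot"],o["qpos"])
R2=Rt(np.pi/2,np.pi/4,-1); p=[.456,-.01,.145]; print(rel(R2,p),chk(R2,p))
E
```

```text
6.8 [0.4598 0.0205 0.2592] [-3.1404 -0.0006  1.8516] [-0.0352  0.0708  1.7105  0.0002  1.3616 -0.316 ]
[-6.4, 44.7, 15.2, -0.0283, -0.0119, 0.1142] (array([-0.4652,  0.367 ,  1.8265,  0.6941,  1.4154, -0.7454]), np.float64(0.08))
```

>>> {"method": "send_rows", "body": {"series": [[-6.4,44.7,15.2,-0.028,-0.012,0.114,0.25],[-6.4,44.7,15.2,-0.028,-0.012,0.114,0.25],[-6.4,44.7,15.2,-0.028,-0.012,0.114,0.25],[-6.4,44.7,15.2,-0.028,-0.012,0.114,0.25],[-6.4,44.7,15.2,-0.028,-0.012,0.114,0.25],[-6.4,44.7,15.2,-0.028,-0.012,0.114,0.25],[-6.4,44.7,15.2,-0.028,-0.012,0.114,0.25],[-6.4,44.7,15.2,-0.028,-0.012,0.114,0.25]]}}

```text
time_s: 7.6
ee_pos: [0.4563, -0.0129, 0.1461]
eef_rot: [3.139, -0.783, 1.576]
force: [0.6, -0.4, -0.1]
grip_width: 0.0586
```

```bash
python3 - <<'E'
from k import *
o=log(); print(o["time_s"],o["ee_pos"],o["eef_rot"],o["qpos"])
R2=Rt(np.pi/2,np.pi/4,-1); p=np.array([.456,.0867,.047]);t=R2.apply([0,0,1]); print(rel(R2,p-.05*t),rel(R2,p),chk(R2,p))
c=ctrl.camera("wrist")
for X in ([.456,.0867,0],[.456,.0867,.112]):
    q=proj(c,X); print(q); cv2.circle(c["pixels"],(int(q[0]),int(q[1])),2,(255,0,0),-1)
cv2.imwrite("pics/w4.png",c["pixels"][:,:,::-1])
E
```

```text
7.6 [ 0.4563 -0.0129  0.1461] [ 3.139  -0.7831  1.5761] [-0.4692  0.3673  1.8217  0.6892  1.4202 -0.7484]
[-0.1, 0.1, 0.2, 0.0006, -0.0002, 0.0905] [-0.1, 0.1, 0.2, 0.0007, -0.0001, 0.1405] (array([-0.2763,  0.5047,  1.9329,  0.8442,  1.1438, -0.8173]), np.float64(0.03))
[319.2642 208.3876]
[319.5688 154.2447]
```

View pics/w4.png

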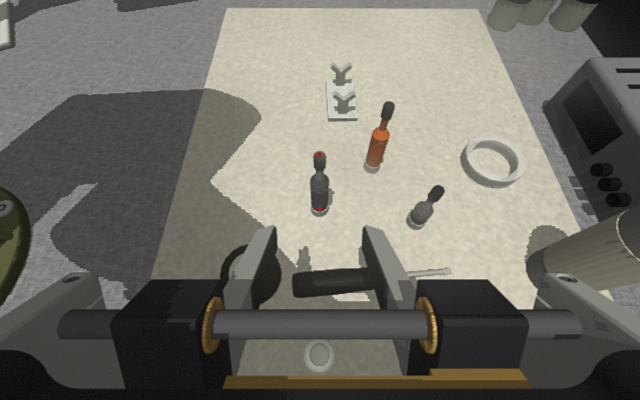

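The wrist view shows the dark long damper at (319,155)–(319,212), centred between the fingers and matching my projected points. Going in.

>>> {"method": "send_rows", "body": {"series": [[0,0,0,0.0005,0,0.045,0.25],[0,0,0,0.0005,0,0.09,0.25],[0,0,0,0.0005,0,0.12,0.25],[0,0,0,0.0005,0,0.14,0.25],[0,0,0,0.0005,0,0.14,0.25],[0,0,0,0.0005,0,0.14,-0.3],[0,0,0,0.0005,0,0.14,-0.7],[0,0,0,0.0005,0,0.14,-0.8]], "force": 25}}

```text
time_s: 8.45
ee_pos: [0.4565, 0.0862, 0.0484]
eef_rot: [3.137, -0.785, 1.577]
force: [0.2, -0.4, 0.2]
grip_width: 0.0382
```

>>> {"method": "send_rows", "body": {"series": [[0,0,0,0,0,0,-0.8],[0,0,0,0,0,0,-0.8],[0,0,0,0,0,0,-0.8]]}}

```text
time_s: 8.75
ee_pos: [0.4561, 0.0867, 0.0478]
eef_rot: [3.139, -0.786, 1.576]
force: [0.0, -1.1, 0.9]
grip_width: 0.0195
```

```bash
python3 - <<'E'
from k import *
o=log(); print(o["time_s"],o["ee_pos"],o["eef_rot"],o["force"],o["grip_width"])
c=ctrl.camera("wrist");cv2.imwrite("pics/w5.png",c["pixels"][:,:,::-1])
cy=.04;a=np.pi/2+cy; av=np.array([np.cos(a),np.sin(a),0])
R0=Ro.from_euler('xyz',o["eef_rot"])
print(R0.inv().apply([0,0,.15]))
g=o["ee_pos"][2]; print("g",g)
pc=np.array([.488,.272,.047])+av*(g-.04)
R2=Rt(a+np.pi,np.pi/4,1); 
print(rel(R2,pc+[0,0,.15]),chk(R2,pc+[0,0,.15]))
E
```

```text
8.75 [0.4561 0.0867 0.0478] [ 3.1388 -0.7856  1.5756] [ 0.0146 -1.0901  0.9185] 0.019461763407399156
[ 0.1061  0.0003 -0.106 ]
g 0.047769550054542725
[0.1, -90.0, -2.4, 0.2419, 0.0324, 0.0311] (array([ 0.7057,  0.6408,  1.2663, -0.6007,  1.7506,  0.7158]), np.float64(0.24))
```

View pics/w5.png

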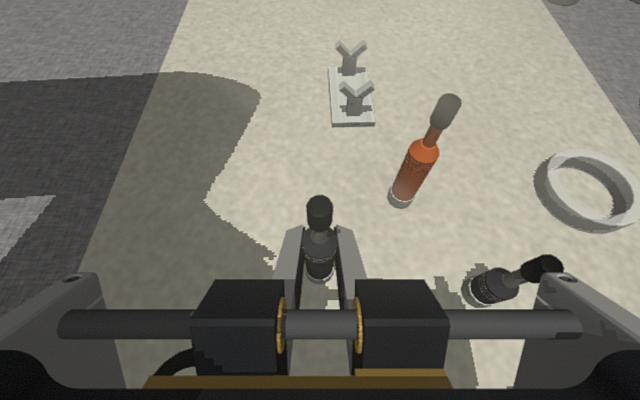

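>>> {"method": "send_rows", "body": {"series": [[0,0,0,0.025,0,-0.025,-0.8],[0,0,0,0.06,0,-0.06,-0.8],[0,0,0,0.095,0,-0.095,-0.8],[0,0,0,0.13,0,-0.13,-0.8],[0,-10,0,0.13,0,-0.13,-0.8],[0,-20,0,0.13,0,-0.13,-0.8],[0,-30,0,0.13,0,-0.13,-0.8],[0,-40,0,0.13,0,-0.13,-0.8]]}}

```text
time_s: 9.6
ee_pos: [0.456, 0.0865, 0.2323]
eef_rot: [3.137, -0.18, 1.574]
force: [-0.4, -1.6, -0.3]
grip_width: 0.0195
```

```bash
python3 - <<'E'
from k import *
o=log(); print(o["time_s"],o["ee_pos"],o["eef_rot"],o["force"],o["grip_width"])
cy=.04;a=np.pi/2+cy; av=np.array([np.cos(a),np.sin(a),0])
pc=np.array([.488,.272,.047])+av*(.0478-.04)
R2=Rt(a+np.pi,np.pi/4,1); 
print(rel(R2,pc+[0,0,.12]),chk(R2,pc+[0,0,.12]))
E
```

```text
9.6 [0.456  0.0865 0.2323] [ 3.137  -0.1797  1.5738] [-0.407  -1.5968 -0.2985] 0.019527245306210847
[-0.4, -55.3, -2.2, 0.1784, 0.0318, 0.0989] (array([ 0.7057,  0.6726,  1.2885, -0.5959,  1.7061,  0.7466]), np.float64(0.12))
```

>>> {"method": "send_rows", "body": {"series": [[-0.4,-55.3,-2.2,0.178,0.032,0.099,-0.8],[-0.4,-55.3,-2.2,0.178,0.032,0.099,-0.8],[-0.4,-55.3,-2.2,0.178,0.032,0.099,-0.8],[-0.4,-55.3,-2.2,0.178,0.032,0.099,-0.8],[-0.4,-55.3,-2.2,0.178,0.032,0.099,-0.8],[-0.4,-55.3,-2.2,0.178,0.032,0.099,-0.8],[-0.4,-55.3,-2.2,0.178,0.032,0.099,-0.8],[-0.4,-55.3,-2.2,0.178,0.032,0.099,-0.8]]}}

```text
time_s: 10.4
ee_pos: [0.4863, 0.281, 0.1646]
eef_rot: [-3.133, 0.783, 1.62]
force: [0.1, -0.2, -0.8]
grip_width: 0.0191
```

>>> {"method": "send_rows", "body": {"series": [[0,0,0,0,0,0,-0.8],[0,0,0,0,0,0,-0.8]]}}

```text
time_s: 10.6
ee_pos: [0.4875, 0.2796, 0.1678]
eef_rot: [-3.139, 0.777, 1.612]
force: [0.1, 0.2, -0.1]
grip_width: 0.0192
```

```bash
python3 - <<'E'
from k import *
o=log(); print(o["time_s"],o["ee_pos"],o["eef_rot"],o["force"],o["grip_width"])
cy=.04;a=np.pi/2+cy; av=np.array([np.cos(a),np.sin(a),0])
pc=np.array([.488,.272,.047])+av*(.0478-.04)
R2=Rt(a+np.pi,np.pi/4,1); 
print(rel(R2,pc+[0,0,.12]),rel(R2,pc+[0,0,.03]),rel(R2,pc))
d={n:ctrl.camera(n) for n in("side","top")}
pickle.dump(d,open("c2.pkl","wb"))
crop(d["side"],160,110,340,245,4,"pics/s6.png");crop(d["top"],170,150,300,260,6,"pics/t6.png")
E
```

```text
10.6 [0.4875 0.2796 0.1678] [-3.1393  0.7765  1.6116] [ 0.0864  0.1653 -0.1153] 0.019235509413817218
[-0.1, -0.5, 0.0, 0.0007, 0.0002, 0.0004] [-0.1, -0.5, 0.0, 0.0637, 0.0003, 0.0646] [-0.1, -0.5, 0.0, 0.0848, 0.0004, 0.086]
```

View pics/s6.png

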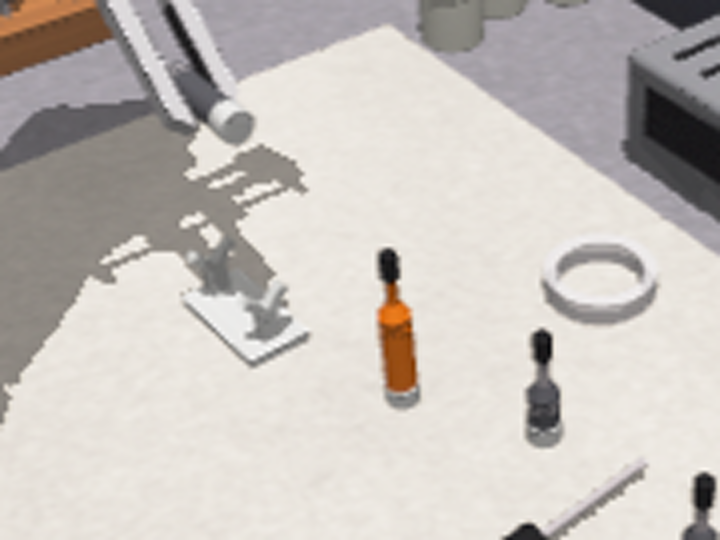

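View pics/t6.png

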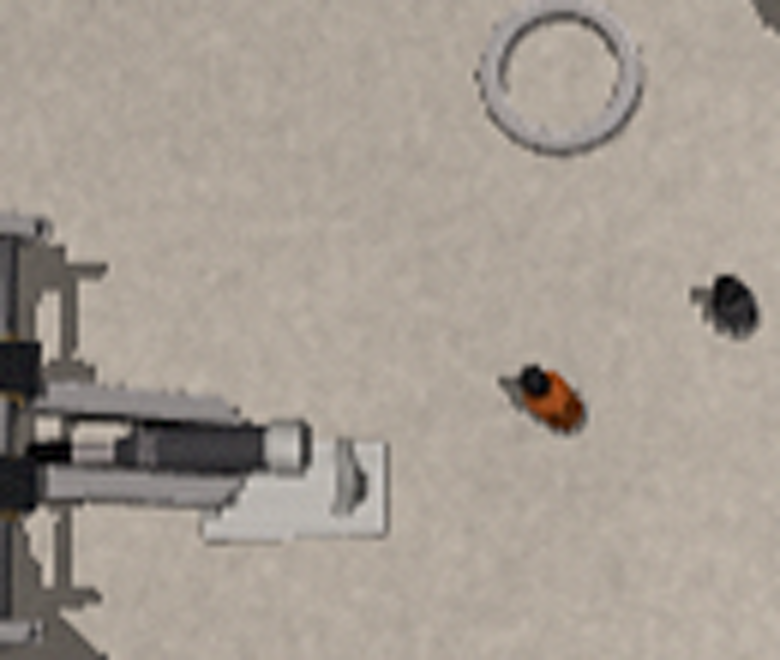

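```bash
python3 - <<'E'
from k import *
d=pickle.load(open("c2.pkl","rb")); c=d["top"]; d0=pickle.load(open("c0.pkl","rb"))
print("cap seen",plane(c,170+305/6,150+445/6,.168),"expected",np.array([.4875,.2796,.1678])-np.array([-.04,1,0])*.0478)
print("foot corners top",plane(c,170+388/6,150+442/6,.008),plane(c,170+388/6,150+537/6,.008))
# original side foot corners (s_damp crop x4, off 190,150)
for n,off,s,pts in (("side",(190,150),4,[(62,138),(133,204),(190,176)]),("top",(190,130),4,[(53,376),(56,440),(180,437),(180,374)])):
    print(n,[plane(d0[n],off[0]+u/s,off[1]+v/s,.008)[:2] for u,v in pts])
# cap centre in side
c=d["side"]; W=cloud(c); z=W[...,2]
w=W[138:146,212:225].reshape(-1,3); print(np.nanmedian(w,0))
u,v=160+232/4,110+126/4; print(plane(c,u,v,.168))
E
```

```text
cap seen [0.4886 0.2315 0.168 ] expected [0.4894 0.2318 0.1678]
foot corners top [0.5093 0.2293 0.008 ] [0.4653 0.2277 0.008 ]
side [array([0.466 , 0.3099]), array([0.469 , 0.2254]), array([0.5099, 0.2257])]
top [array([0.5078, 0.3168]), array([0.4633, 0.3126]), array([0.466 , 0.2268]), array([0.5097, 0.2284])]
[0.4896 0.234  0.1674]
[0.4883 0.2349 0.168 ]
```

>>> {"method": "send_rows", "body": {"series": [[0,-0.5,0,0.03,0,0.031,-0.8],[0,-0.5,0,0.055,0,0.056,-0.8],[0,-0.5,0,0.07,0,0.071,-0.8],[0,-0.5,0,0.078,0,0.079,-0.8],[0,-0.5,0,0.082,0,0.083,-0.8],[0,-0.5,0,0.084,0,0.085,-0.8],[0,-0.5,0,0.084,0,0.085,-0.8]]}}

```text
time_s: 11.4
ee_pos: [0.4873, 0.2804, 0.0485]
eef_rot: [-3.14, 0.787, 1.613]
force: [0.2, -0.2, -0.8]
grip_width: 0.0192
```

```bash
python3 - <<'E'
from k import *
o=log(); print(o["time_s"],o["ee_pos"],o["eef_rot"],o["force"],o["moment"],o["grip_width"])
d={n:ctrl.camera(n) for n in("side","top")}
crop(d["side"],160,110,340,245,4,"pics/s7.png");crop(d["top"],170,150,300,260,6,"pics/t7.png")
E
```

```text
11.4 [0.4873 0.2804 0.0485] [-3.1397  0.7874  1.6126] [ 0.1743 -0.2159 -0.8293] [0.3601 0.0628 0.0489] 0.019164424267483045
```

View pics/s7.png

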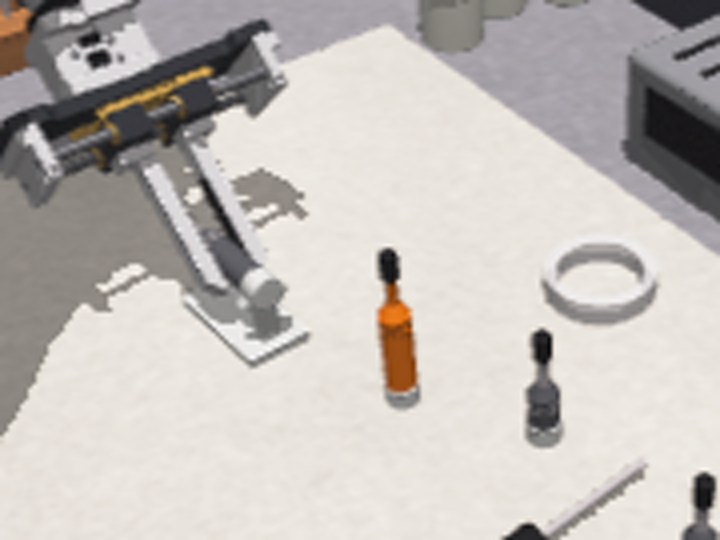

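View pics/t7.png

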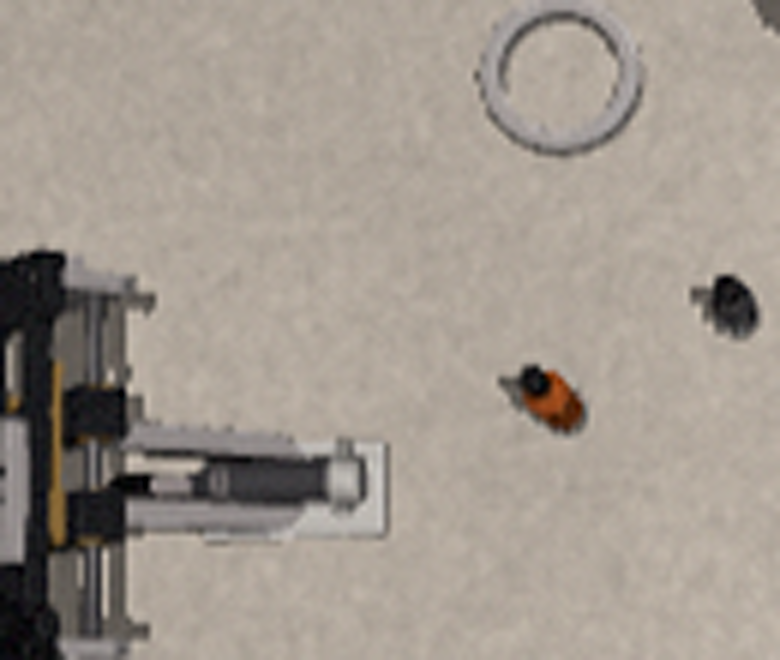

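>>> {"method": "send_rows", "body": {"series": [[0,0,0,0.001,0,0.001,-0.8],[0,0,0,0.001,0,0.001,-0.8],[0,0,0,0.001,0,0.001,-0.3],[0,0,0,0.001,0,0.001,0],[0,0,0,0.001,0,0.001,0.1],[0,0,0,0.001,0,0.001,0.1],[0,0,0,0.001,0,-0.04,0.1],[0,0,0,0.001,0,-0.08,0.1]]}}

```text
time_s: 12.3
ee_pos: [0.4844, 0.3377, 0.1037]
eef_rot: [-3.135, 0.789, 1.614]
force: [0.1, 0.2, 0.4]
grip_width: 0.0517
```

```bash
python3 - <<'E'
from k import *
o=log(); print(o["time_s"],o["ee_pos"],o["eef_rot"],o["force"],o["moment"],o["grip_width"])
R2=Rt(np.pi/2+.04,np.pi/4,-1); p=[.488,.19,.19]; print(rel(R2,p),chk(R2,p))
c=ctrl.camera("side");crop(c,160,110,340,245,4,"pics/s8.png")
E
```

```text
12.3 [0.4844 0.3377 0.1037] [-3.1354  0.7894  1.6145] [0.0585 0.2321 0.3517] [0.2468 0.1359 0.0271] 0.05168196638659635
[-0.3, 90.2, -0.0, -0.1653, -0.0026, 0.0441] (array([-0.0493,  0.302 ,  1.7899,  0.8296,  1.2689, -0.4401]), np.float64(0.18))
```

View pics/s8.png

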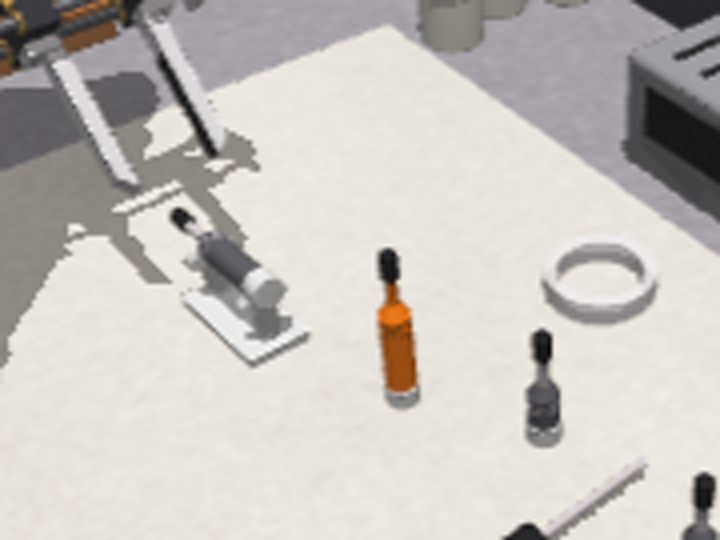

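>>> {"method": "send_rows", "body": {"series": [[0,8,0,-0.035,0,-0.035,0.1],[0,16,0,-0.07,0,-0.05,0.1],[0,25,0,-0.1,0,-0.03,0.1],[0,33,0,-0.13,-0.002,0,0.1],[0,42,0,-0.165,-0.0025,0.044,0.1],[0,50,0,-0.165,-0.0025,0.044,0.1],[0,58,0,-0.165,-0.0025,0.044,0.1],[0,66,0,-0.165,-0.0025,0.044,0.1]]}}

```text
time_s: 13.15
ee_pos: [0.4888, 0.1893, 0.1902]
eef_rot: [3.141, -0.369, 1.609]
force: [-0.7, 0.6, -0.5]
grip_width: 0.0514
```

```bash
python3 - <<'E'
from k import *
o=log(); print(o["time_s"],o["ee_pos"],o["eef_rot"])
R2=Rt(np.pi/2+.04,np.pi/4,-1); p=[.488,.18,.14]; print(rel(R2,p),chk(R2,p))
E
```

```text
13.15 [0.4888 0.1893 0.1902] [ 3.1412 -0.3692  1.6094]
[0.1, 23.8, -0.1, -0.0268, -0.0012, 0.0435] (array([-0.0695,  0.3788,  1.824 ,  0.851 ,  1.2074, -0.5395]), np.float64(0.05))
```

```bash
python3 - <<'E'
from plan import *
np.set_printoptions(precision=2,suppress=True)
well=np.array([.508,-.3225])+.055*np.array([.1997,.98])
print(well)
# flap open outline points & posts in world
c,s=np.cos(-.201),np.sin(-.201)
def W(x,y,z): return np.array([.508+c*x-s*y,-.3225+s*x+c*y,z])
F=[W(.052-R*np.cos(1.9),y,.126+R*np.sin(1.9)) for R in np.linspace(0,.086,9) for y in np.linspace(-.067,.067,15)]+[W(.052,.078,z) for z in (.1,.122,.135)]
F=np.array(F)
for t2 in (30,35,40):
  th=np.radians(t2)
  for az in (-100,-105,-110,-115,-120,-125,-130):
    R=Rt(np.radians(az),np.pi/2-th,1); ok=[]
    for z in (.1,.2):
       ok.append([q[3] for q in ikall(R,[*well,z])])
    g=R.inv().apply(F-[*well,.1]); b=g[(-g[:,2]>.07)&(abs(g[:,1])<.095)]
    print(t2,az,ok,"min|x| in body zone",abs(b[:,0]).min() if len(b) else None)
E
```

```text
[ 0.52 -0.27]
30 -100 [[], []] min|x| in body zone None
30 -105 [[], []] min|x| in body zone None
30 -110 [[], [np.float64(-1.0295119791512093)]] min|x| in body zone 0.08117844815242756
30 -115 [[np.float64(-1.00486308255734)], [np.float64(-0.9923116713289244)]] min|x| in body zone 0.06945630694930488
30 -120 [[np.float64(-0.958666835368013)], [np.float64(-0.9563788102420143)]] min|x| in body zone 0.058140813088962885
30 -125 [[np.float64(-0.9146010879716377)], [np.float64(-0.9213955890967398)]] min|x| in body zone 0.047243759849382665
30 -130 [[np.float64(-0.8721503045578887)], [np.float64(-0.88702834691366)]] min|x| in body zone 0.04475269730343488
35 -100 [[], [np.float64(-1.027185805905011)]] min|x| in body zone None
35 -105 [[np.float64(-1.0362216764784797)], [np.float64(-0.9916816506247543)]] min|x| in body zone 0.07831502151428048
35 -110 [[np.float64(-0.9880533417183845)], [np.float64(-0.9571350689191069)]] min|x| in body zone 0.06636727350742329
35 -115 [[np.float64(-0.9424674596864699)], [np.float64(-0.9233784660374273)]] min|x| in body zone 0.054864123572673354
35 -120 [[n
[... 481 characters left out ...]
float64(-0.9613679979715255)], [np.float64(-0.9114038004316454)]] min|x| in body zone 0.06379114287435556
40 -110 [[np.float64(-0.918102027815813)], [np.float64(-0.8816188759889609)]] min|x| in body zone 0.05214129058166755
40 -115 [[np.float64(-0.8766081743640912)], [np.float64(-0.8518096396919215)]] min|x| in body zone 0.040987176080596106
40 -120 [[np.float64(-0.8365321778538002)], [np.float64(-0.8219121174555681)]] min|x| in body zone 0.03743244421349733
40 -125 [[np.float64(-0.7975347429031459)], [np.float64(-0.7918149645867816)]] min|x| in body zone 0.02713837361065268
40 -130 [[np.float64(-0.7592845672946336)], [np.float64(-0.7613639529200369)]] min|x| in body zone 0.02411111084637686
```

```bash
python3 - <<'E'
from k import *
o=ctrl.get_obs()
a=np.pi/2+.04; av=np.array([np.cos(a),np.sin(a),0]); R2=Rt(a,np.radians(35),-1); t=R2.apply([0,0,1])
p=np.array([.4890,.2326,.047])+.027*av-.005*t
print(p,rel(R2,p-.07*t),rel(R2,p),chk(R2,p))
c=ctrl.camera("top");d={}
crop(c,170,170,300,260,6,"pics/t9.png"); c=ctrl.camera("wrist"); cv2.imwrite("pics/w9.png",c["pixels"][:,:,::-1])
E
```

```text
[0.488  0.2567 0.0511] [0.1, 13.8, -0.1, -0.0041, 0.0019, 0.0861] [0.1, 13.8, -0.1, 0.0126, 0.0018, 0.154] (array([ 0.1517,  0.5061,  1.8149,  0.7981,  0.9208, -0.4195]), np.float64(0.05))
```

View pics/w9.png

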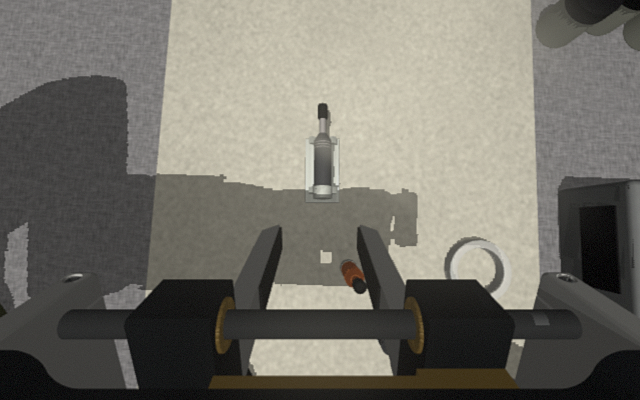

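>>> {"method": "send_rows", "body": {"series": [[0,6,0,-0.002,0.001,0.03,0.0],[0,13.8,0,-0.004,0.002,0.06,0.0],[0,13.8,0,-0.004,0.002,0.086,0.0],[0,13.8,0,0.002,0.002,0.11,0.0],[0,13.8,0,0.007,0.002,0.131,0.0],[0,13.8,0,0.0105,0.002,0.145,0.0],[0,13.8,0,0.0125,0.002,0.154,0.0],[0,13.8,0,0.0125,0.002,0.154,0.0]]}}

```text
time_s: 14.05
ee_pos: [0.4868, 0.2571, 0.0491]
eef_rot: [-3.137, -0.604, 1.61]
force: [0.2, -0.4, -0.5]
grip_width: 0.0471
```

```bash
python3 - <<'E'
from k import *
o=log(); print(o["time_s"],o["ee_pos"],o["eef_rot"],o["force"],o["grip_width"])
d={n:ctrl.camera(n) for n in("side","top","wrist")}
crop(d["side"],160,110,340,245,4,"pics/s10.png");cv2.imwrite("pics/w10.png",d["wrist"]["pixels"][:,:,::-1])
E
```

```text
14.05 [0.4868 0.2571 0.0491] [-3.1368 -0.6035  1.61  ] [ 0.2329 -0.3953 -0.4933] 0.04706273567969545
```

View pics/s10.png

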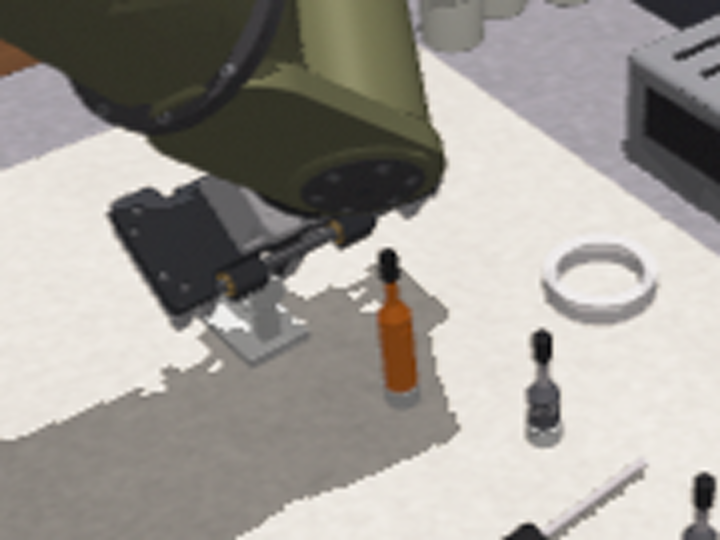

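View pics/w10.png

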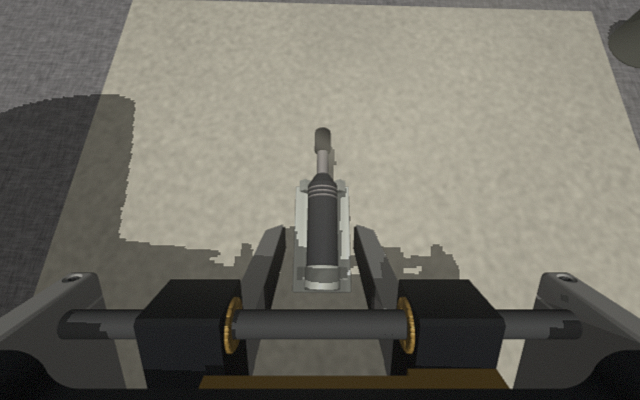

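>>> {"method": "send_rows", "body": {"series": [[0,0,0,0,0,0,-0.3],[0,0,0,0,0,0,-0.6],[0,0,0,0,0,0,-0.8],[0,0,0,0,0,0,-0.8],[0,0,0,0,0,0,-0.8]], "force": 30}}

```text
time_s: 14.7
ee_pos: [0.4887, 0.2563, 0.0505]
eef_rot: [3.141, -0.605, 1.61]
force: [5.2, -0.3, 0.9]
grip_width: 0.0193
```

```bash
python3 - <<'E'
from k import *
o=log(); print(o["time_s"],o["ee_pos"],o["eef_rot"],o["force"],o["grip_width"])
R0=Ro.from_euler('xyz',o["eef_rot"]); print(R0.inv().apply([0,0,.1]))
# rotation to vertical at az -90
R2=Rt(-np.pi/2+.04,np.radians(55),1); p=o["ee_pos"]+[0,-.05,.2]
print(rel(R2,p),chk(R2,p))
E
```

```text
14.7 [0.4887 0.2563 0.0505] [ 3.1413 -0.6046  1.6097] [ 5.1864 -0.3087  0.9435] 0.01931131959155549
[ 0.0568  0.     -0.0823]
[-0.0, -89.6, -0.1, 0.0726, -0.0019, -0.1929] (array([ 0.6514,  0.5546,  1.3541, -0.7662,  1.8271,  0.6458]), np.float64(0.23))
```

>>> {"method": "send_rows", "body": {"series": [[0,0,0,0.0115,0,-0.0165,-0.8],[0,0,0,0.034,0,-0.05,-0.8],[0,0,0,0.063,0,-0.09,-0.8],[0,0,0,0.092,0,-0.13,-0.8],[0,-8,0,0.114,0,-0.165,-0.8],[0,-16,0,0.114,0,-0.165,-0.8],[0,-24,0,0.114,0,-0.165,-0.8],[0,-32,0,0.114,0,-0.165,-0.8]]}}

```text
time_s: 15.5
ee_pos: [0.4881, 0.2562, 0.2514]
eef_rot: [3.142, -0.041, 1.61]
force: [0.6, -1.1, -1.5]
grip_width: 0.0192
```

```bash
python3 - <<'E'
from k import *
o=log(); print(o["time_s"],o["ee_pos"],o["eef_rot"],o["force"],o["grip_width"])
R2=Rt(-np.pi/2+.04,np.radians(55),1); p=np.array([.489,.1,.27])
print(rel(R2,p),chk(R2,p))
R3=Rt(np.radians(-110),np.radians(55),1); p=np.array([.52,-.27,.26])
print(rel(R3,p),chk(R3,p))
E
```

```text
15.5 [0.4881 0.2562 0.2514] [ 3.1415 -0.0406  1.6101] [ 0.5672 -1.0716 -1.5195] 0.019153345398291378
[-0.0, -57.3, -0.0, -0.1553, -0.0053, -0.0249] (array([ 0.5025,  0.3998,  1.5352, -0.8332,  1.7084,  0.5657]), np.float64(0.09))
[10.3, -56.6, 20.8, -0.5263, 0.0112, -0.03] (array([-0.19  ,  0.4644,  1.467 , -0.9467,  1.4897,  0.3846]), np.float64(0.11))
```

>>> {"method": "send_rows", "body": {"series": [[0,-7,0,-0.04,0,-0.01,-0.8],[0,-15,0,-0.08,-0.002,-0.015,-0.8],[0,-23,0,-0.12,-0.004,-0.02,-0.8],[0,-31,0,-0.155,-0.005,-0.025,-0.8],[0,-39,0,-0.2,-0.005,-0.025,-0.8],[0,-47,0,-0.24,-0.005,-0.025,-0.8],[0,-54,0,-0.28,-0.005,-0.025,-0.8],[0,-57.3,0,-0.32,-0.005,-0.025,-0.8]]}}

```text
time_s: 16.3
ee_pos: [0.4955, -0.0651, 0.2597]
eef_rot: [-3.133, 0.959, 1.62]
force: [1.3, -0.6, -0.5]
grip_width: 0.0191
```

```bash
python3 - <<'E'
from k import *
o=log(); print(o["time_s"],o["ee_pos"],o["eef_rot"],o["force"],o["grip_width"],o["qpos"])
R3=Rt(np.radians(-110),np.radians(55),1); p=np.array([.52,-.27,.26])
print(rel(R3,p),chk(R3,p))
E
```

```text
16.3 [ 0.4955 -0.0651  0.2597] [-3.1327  0.9587  1.62  ] [ 1.2705 -0.6473 -0.5406] 0.019058083400589104 [ 0.2087  0.2795  1.7237 -0.9476  1.4557  0.443 ]
[18.2, -0.0, 13.1, -0.1185, 0.0158, 0.1681] (array([-0.19  ,  0.4644,  1.467 , -0.9467,  1.4897,  0.3846]), np.float64(0.04))
```

>>> {"method": "send_rows", "body": {"series": [[7,0,5,-0.03,0.004,0.04,-0.8],[14,0,10,-0.06,0.008,0.085,-0.8],[18.2,0,13.1,-0.09,0.012,0.13,-0.8],[18.2,0,13.1,-0.1185,0.016,0.168,-0.8],[18.2,0,13.1,-0.1185,0.016,0.168,-0.8],[18.2,0,13.1,-0.1185,0.016,0.168,-0.8],[18.2,0,13.1,-0.1185,0.016,0.168,-0.8]]}}

```text
time_s: 17.0
ee_pos: [0.52, -0.2681, 0.26]
eef_rot: [-3.142, 0.954, 1.22]
force: [-0.6, 0.3, -0.7]
grip_width: 0.0194
```

```bash
python3 - <<'E'
from k import *
o=log(); print(o["time_s"],o["ee_pos"],o["eef_rot"],o["force"],o["grip_width"],o["qpos"])
d={n:ctrl.camera(n) for n in("side","top")}
pickle.dump(d,open("c3.pkl","wb"))
crop(d["side"],350,170,530,370,3,"pics/s11.png");crop(d["top"],385,165,495,255,7,"pics/t11.png")
E
```

```text
17.0 [ 0.52   -0.2681  0.26  ] [-3.1415  0.9545  1.2204] [-0.589   0.2688 -0.6855] 0.019375805389988718 [-0.1882  0.4631  1.4662 -0.9405  1.4914  0.3842]
```

View pics/s11.png

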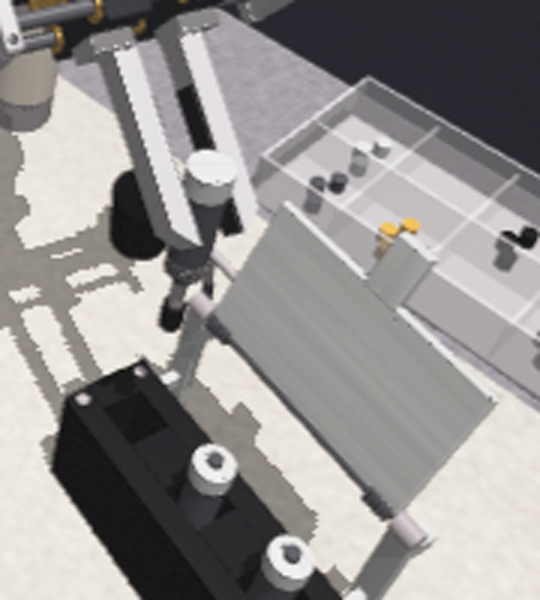

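View pics/t11.png

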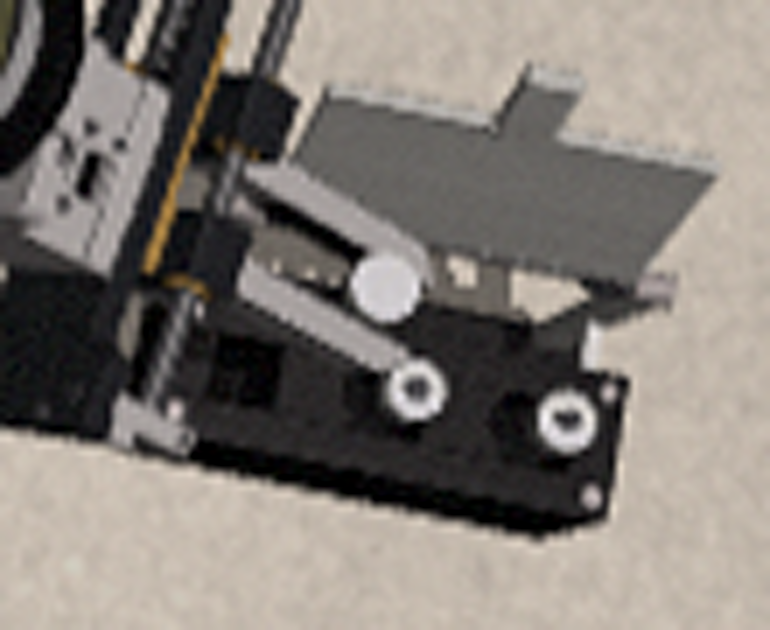

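```bash
python3 - <<'E'
from k import *
d=pickle.load(open("c3.pkl","rb"))
for n,off,s,wl,m,r,cap in (("top",(385,165),7,(247,370),(415,390),(566,420),(386,286)),("side",(350,170),3,(138,416),(214,467),(290,557),(211,167))):
    c=d[n]; f_=lambda p,z: plane(c,off[0]+p[0]/s,off[1]+p[1]/s,z)[:2]
    M,Rr=f_(m,.117),f_(r,.117); v=M-Rr; print(n,"mid",M,"right",Rr,"sp",np.hypot(*v),"yaw",np.arctan2(-v[0],v[1]),"extrap well",M+v/np.hypot(*v)*.055,"well seen",f_(wl,.081),"damper cap",f_(cap,.284))
# refined: cap blob from cloud, depth of pts bright
for n in ("side","top"):
    W=cloud(d[n]); z=W[...,2]; g=d[n]["pixels"].mean(-1)
    for nm,(x,y),zz in (("mid",(.508,-.323),.117),("right",(.497,-.377),.117),("cap",(.52,-.268),.284)):
        m=(abs(W[...,0]-x)<.02)&(abs(W[...,1]-y)<.02)&(abs(z-zz)<.006)
        vv,uu=np.nonzero(m)
        if len(vv)>5:
            P=np.array([plane(d[n],u,v,zz)[:2] for u,v in zip(uu,vv)]); (cx,cy),rad=cv2.minEnclosingCircle((P*1000).astype(np.float32)); print(n,nm,len(vv),P.mean(0),cx,cy,rad,np.median(z[m]))
E
```

```text
top mid [ 0.5071 -0.3223] right [ 0.4966 -0.3761] sp 0.05480445451406007 yaw -0.1934709752846891 extrap well [ 0.5177 -0.2683] well seen [ 0.5189 -0.2697] damper cap [ 0.518  -0.2703]
side mid [ 0.5077 -0.3235] right [ 0.4979 -0.3759] sp 0.053291052515671566 yaw -0.18479919083242616 extrap well [ 0.5178 -0.2694] well seen [ 0.5222 -0.2687] damper cap [ 0.5185 -0.2706]
side mid 170 [ 0.5075 -0.322 ] 507.3938903808594 -321.7803649902344 12.27038860321045 0.11707304136717032
side right 203 [ 0.4965 -0.3752] 496.4231872558594 -374.6859130859375 12.25167179107666 0.11724378017321463
side cap 330 [ 0.5193 -0.2653] 522.9493408203125 -259.8028869628906 26.171113967895508 0.2829961351048871
top mid 60 [ 0.5073 -0.3206] 506.8053283691406 -320.8056335449219 11.576272964477539 0.1182916857827572
top right 59 [ 0.4965 -0.3743] 495.97515869140625 -374.46112060546875 11.281222343444824 0.11736822874794707
top cap 122 [ 0.5196 -0.2638] 519.9569702148438 -258.6161804199219 20.980884552001953 0.28384615034952554
```

```bash
python3 - <<'E'
from k import *
d=pickle.load(open("c3.pkl","rb"));c=d["side"]
crop(c,395,210,445,290,8,"pics/s12.png")
for X in ([.5183,-.2703,.284],[.5183,-.2703,.27],[.5183,-.2703,.208],[.5183,-.2703,.172]): print((proj(c,X)-[395,210])*8)
E
```

```text
[200.5221 125.078 ]
[183.2957 183.9736]
[114.2364 420.0816]
[ 78.8267 541.1447]
```

View pics/s12.png

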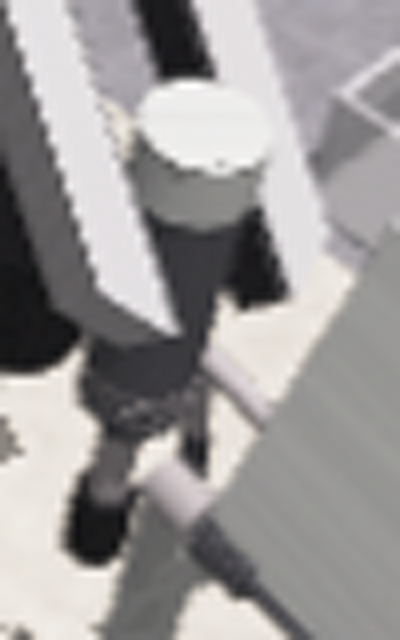

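```bash
python3 - <<'E'
from k import *
from scipy.optimize import least_squares
d=pickle.load(open("c3.pkl","rb"));c=d["side"]; W=cloud(c); g=c["pixels"].mean(-1)
def seg(x0,y0,x1,y1,r):
    w=W[210+y0//8:210+y1//8+1,395+x0//8:395+x1//8+1].reshape(-1,3); w=w[(abs(w[:,0]-.52)<.03)&(abs(w[:,1]+.272)<.03)]
    s=least_squares(lambda x:np.hypot(w[:,0]-x[0],w[:,1]-x[1])-r,np.median(w,0)[:2]+[.005,.005],loss="soft_l1",f_scale=.001)
    print(len(w),np.median(w,0),s.x,np.median(abs(s.fun)))
seg(72,490,128,555,.006); seg(100,350,190,380,.010); seg(145,170,265,215,.011)
E
```

```text
64 [ 0.5152 -0.2741  0.1853] [ 0.5195 -0.2705] 0.0006051365108564704
60 [ 0.5107 -0.2757  0.2336] [ 0.5195 -0.2702] 0.00027649667011630467
96 [ 0.5125 -0.277   0.2766] [ 0.5202 -0.2697] 0.000499980344139405
```

```bash
python3 - <<'E'
from k import *
o=ctrl.get_obs(); R0=Ro.from_euler('xyz',o["eef_rot"]); print(o["ee_pos"])
for z in (.2,.17,.15,.13,.115,.102): print(z,R0.inv().apply(np.array([.519,-.266,z])-o["ee_pos"]))
print(chk(R0,[.519,-.266,.102]))
E
```

```text
[ 0.5204 -0.2676  0.2602]
0.2 [ 0.0497 -0.0019  0.0339]
0.17 [ 0.0742 -0.0019  0.0512]
0.15 [ 0.0905 -0.0019  0.0628]
0.13 [ 0.1068 -0.0019  0.0744]
0.115 [ 0.1191 -0.0019  0.083 ]
0.102 [ 0.1297 -0.0019  0.0905]
(array([-0.185 ,  0.6706,  1.5585, -0.981 ,  1.32  ,  0.6343]), np.float64(0.03))
```

>>> {"method": "send_rows", "body": {"series": [[0,0,0,0.0,-0.002,-0.001,-0.8],[0,0,0,0.025,-0.002,0.017,-0.8],[0,0,0,0.05,-0.002,0.034,-0.8],[0,0,0,0.065,-0.002,0.045,-0.8],[0,0,0,0.074,-0.002,0.051,-0.8],[0,0,0,0.083,-0.002,0.057,-0.8],[0,0,0,0.0905,-0.002,0.063,-0.8],[0,0,0,0.0905,-0.002,0.063,-0.8]]}}

```text
time_s: 17.9
ee_pos: [0.5184, -0.2675, 0.149]
eef_rot: [-3.14, 0.955, 1.221]
force: [0.1, 0.2, -1.0]
grip_width: 0.0192
```

```bash
python3 - <<'E'
from k import *
o=log(); print(o["time_s"],o["ee_pos"],o["eef_rot"],o["force"],o["moment"],o["grip_width"])
d={n:ctrl.camera(n) for n in("side","top")}
crop(d["side"],370,230,450,330,6,"pics/s13.png");crop(d["top"],385,165,495,255,7,"pics/t13.png")
E
```

```text
17.9 [ 0.5184 -0.2675  0.149 ] [-3.1401  0.9548  1.221 ] [ 0.0699  0.1801 -0.9931] [ 0.4151 -0.0935 -0.0214] 0.019177213102699413
```

View pics/s13.png

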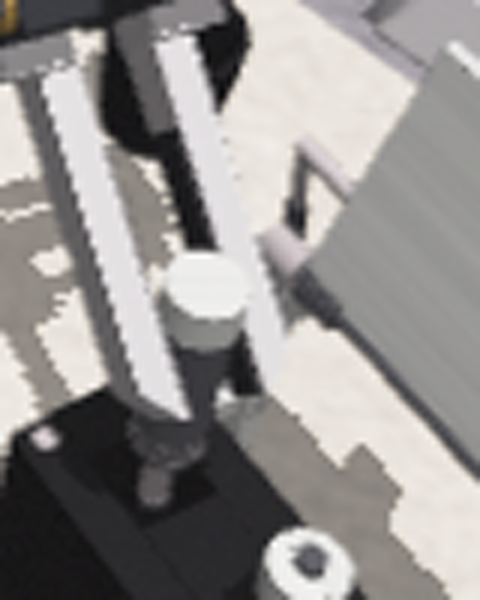

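View pics/t13.png

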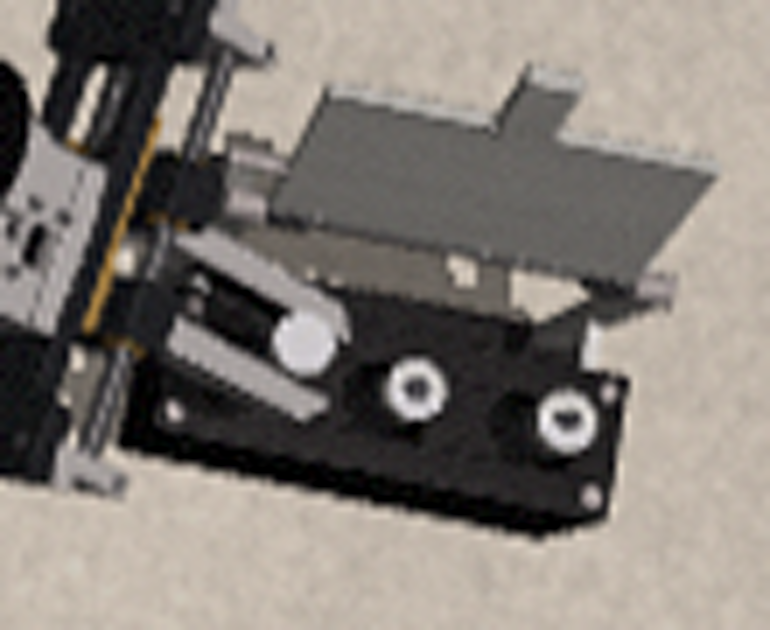

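```bash
python3 - <<'E'
from k import *
o=ctrl.get_obs(); R0=Ro.from_euler('xyz',o["eef_rot"]); print(o["ee_pos"])
for z in (.149,.135,.12,.11,.102): print(z,R0.inv().apply(np.array([.519,-.266,z])-o["ee_pos"]))
E
```

```text
[ 0.5187 -0.2676  0.1502]
0.149 [ 0.0019 -0.0003 -0.0006]
0.135 [ 0.0133 -0.0003  0.0075]
0.12 [ 0.0256 -0.0003  0.0162]
0.11 [ 0.0337 -0.0003  0.022 ]
0.102 [ 0.0403 -0.0003  0.0266]
```

>>> {"method": "send_rows", "body": {"series": [[0,0,0,0.002,0,-0.0005,-0.8],[0,0,0,0.007,0,0.0035,-0.8],[0,0,0,0.0135,0,0.0075,-0.8],[0,0,0,0.02,0,0.012,-0.8],[0,0,0,0.0255,0,0.016,-0.8],[0,0,0,0.0335,0,0.022,-0.8],[0,0,0,0.038,0,0.025,-0.8],[0,0,0,0.04,0,0.0265,-0.8]]}}

```text
time_s: 18.8
ee_pos: [0.5189, -0.2661, 0.1009]
eef_rot: [-3.14, 0.955, 1.221]
force: [-0.2, -0.1, -0.8]
grip_width: 0.0194
```

```bash
python3 - <<'E'
from k import *
o=log(); print(o["time_s"],o["ee_pos"],o["eef_rot"],o["force"],o["moment"],o["grip_width"])
d={n:ctrl.camera(n) for n in("side","top")}
crop(d["side"],370,230,450,330,6,"pics/s14.png")
E
```

```text
18.8 [ 0.5189 -0.2661  0.1009] [-3.1401  0.9548  1.221 ] [-0.2166 -0.0906 -0.8028] [ 0.4135 -0.0788  0.0077] 0.01943113729133032
```

View pics/s14.png

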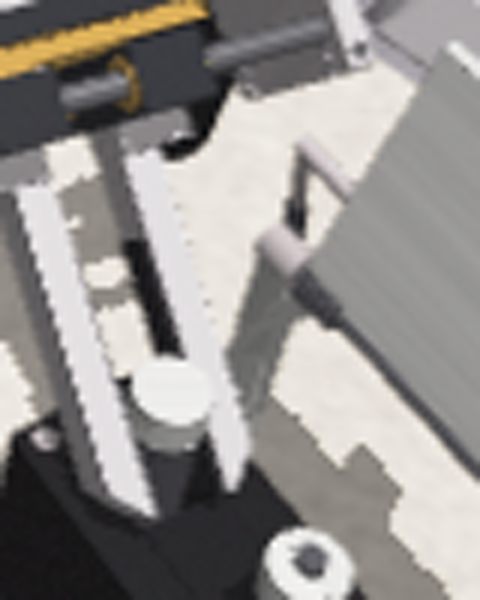

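>>> {"method": "send_rows", "body": {"series": [[0,0,0,0,0,0,-0.4],[0,0,0,0,0,0,-0.2],[0,0,0,0,0,0,-0.2],[0,0,0,0,0,0,-0.2],[0,0,0,0,0,-0.02,-0.2],[0,0,0,0,0,-0.06,-0.2],[0,0,0,0,0,-0.1,-0.2],[0,0,0,0,0,-0.14,-0.2]]}}

```text
time_s: 19.7
ee_pos: [0.5585, -0.1576, 0.1838]
eef_rot: [3.141, 0.954, 1.219]
force: [0.4, -0.8, -0.2]
grip_width: 0.0373
```

```bash
python3 - <<'E'
from k import *
o=log(); print(o["time_s"],o["ee_pos"],o["eef_rot"],o["qpos"],o["force"],o["grip_width"])
d={n:ctrl.camera(n) for n in("side","top")}
pickle.dump(d,open("c4.pkl","wb"))
crop(d["side"],350,200,530,400,3,"pics/s15.png")
W=cloud(d["side"]); z=W[...,2]
for nm,(x,y) in (("dam",(.5186,-.268)),("mid",(.508,-.323)),("right",(.497,-.377))):
    m=(abs(W[...,0]-x)<.015)&(abs(W[...,1]-y)<.015)&(z>.113); print(nm,m.sum(),np.median(z[m]),np.nanmax(z[m]),W[m].mean(0))
# flap points
m=(W[...,0]>.53)&(W[...,0]<.66)&(z>.14)&(abs(W[...,1]+.34)<.09)&(d["side"]["pixels"].mean(-1)>100)
P=W[m]; c,s=np.cos(YAW),np.sin(YAW); x=(P[:,:2]-RX)@[c,s]; A=np.polyfit(P[:,2],x,1); print("flap slope angle",np.pi/2+np.arctan(A[0]),m.sum())
E
```

```text
19.7 [ 0.5585 -0.1576  0.1838] [3.1414 0.9544 1.2194] [-0.0023  0.6219  1.4126 -0.8739  1.5617  0.5726] [ 0.3541 -0.8068 -0.1916] 0.0372881083550799
dam 147 0.11905040585531422 0.12129786859495754 [ 0.5174 -0.2679  0.1186]
mid 159 0.11738181942329527 0.12294477220888915 [ 0.5077 -0.3218  0.1176]
right 192 0.11717437564011021 0.12262972268980923 [ 0.4967 -0.3754  0.1175]
flap slope angle 1.9006057984769036 4471
```

View pics/s15.png

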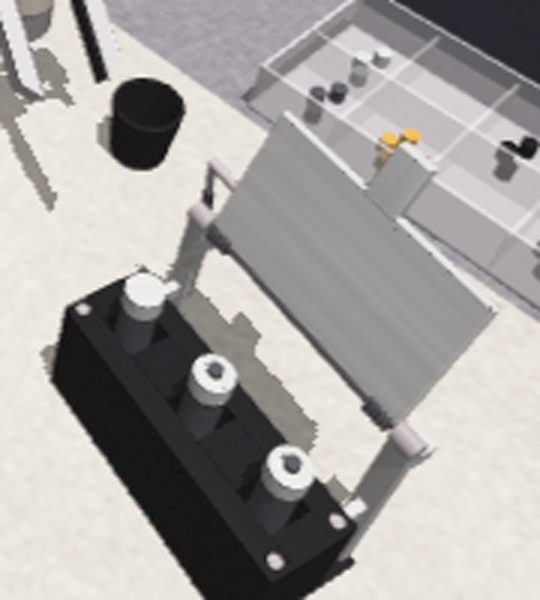

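The damper is seated: cap top 0.119, side crop (145,290), and the flap measures 1.90 rad. Next I'll grip the tongue to bring the flap back over.

```bash
sed -i 's/^RX=.*/RX=np.array([.5075,-.3218]); YAW=-.2/' k.py; python3 - <<'E'
from k import *
for psi in (YAW,np.pi+YAW):
    R=down(psi); p=[.53,-.22,.34]; print(rel(R,p),chk(R,p))
p=rack(.088,0,.30); print(p, rel(down(YAW),p,R0=down(YAW),p0=np.array([.53,-.22,.34])))
d=pickle.load(open("c4.pkl","rb")); 
# tongue top from side crop: corners (405,148),(437,170) of top edge
c=d["side"]; print(plane(c,350+421/3,200+155/3,.237), rack(.0898,0,.237))
E
```

```text
[38.8, 44.6, 74.7, -0.1666, -0.006, -0.0318] (array([-0.4573,  0.2983,  1.2594,  0.    ,  1.5839,  1.3135]), np.float64(0.09))
[-46.3, 40.4, -90.3, -0.1666, -0.006, -0.0318] (array([-0.4573,  0.2983,  1.2594,  0.    ,  1.5839, -1.8281]), np.float64(0.28))
[ 0.5937 -0.3393  0.3   ] [0.0, 0.0, 0.0, 0.0862, 0.1042, 0.04]
[ 0.5975 -0.3411  0.237 ] [ 0.5955 -0.3396  0.237 ]
```

>>> {"method": "send_rows", "body": {"series": [[4,4.5,7.5,-0.05,-0.002,-0.01,-0.1],[8,9,15,-0.1,-0.004,-0.02,-0.1],[12,13.5,22.5,-0.1666,-0.006,-0.032,-0.1],[16,18.5,31,-0.1666,-0.006,-0.032,-0.1],[20,23,38.5,-0.1666,-0.006,-0.032,-0.1],[24,27.5,46,-0.1666,-0.006,-0.032,-0.1],[28,32,54,-0.1666,-0.006,-0.032,-0.1],[32,36.5,61,-0.1666,-0.006,-0.032,-0.1]]}}

```text
time_s: 20.6
ee_pos: [0.5284, -0.2233, 0.3367]
eef_rot: [2.997, 0.249, 0.138]
force: [-0.5, 0.9, -1.4]
grip_width: 0.0424
```

>>> {"method": "send_rows", "body": {"series": [[0,0,0,0,0,0,-0.1]]}}

```text
time_s: 20.7
ee_pos: [0.5277, -0.2244, 0.3376]
eef_rot: [2.995, 0.25, 0.139]
force: [0.5, 0.2, 0.2]
grip_width: 0.0425
```

```bash
python3 - <<'E'
from k import *
o=log(); print(o["time_s"],o["ee_pos"],o["eef_rot"],o["qpos"],o["grip_width"])
p=rack(.088,0,.30); print(rel(down(YAW),p),chk(down(YAW),p))
E
```

```text
20.7 [ 0.5277 -0.2244  0.3376] [2.9949 0.2495 0.1386] [-0.3584  0.3902  1.1667 -0.2507  1.7298  1.0335] 0.04248630770372837
[10.7, 12.7, 20.3, 0.0573, 0.118, 0.0419] (array([-0.5727,  0.5846,  0.9469,  0.    ,  1.61  ,  1.1981]), np.float64(0.03))
```

>>> {"method": "send_rows", "body": {"series": [[3.5,4,6.5,0.01,0.03,0.007,0.0],[7,8,13.5,0.03,0.06,0.02,0.0],[10.7,12.7,20.3,0.0575,0.118,0.042,0.0],[10.7,12.7,20.3,0.0575,0.118,0.042,0.0],[10.7,12.7,20.3,0.0575,0.118,0.042,0.0],[10.7,12.7,20.3,0.0575,0.118,0.042,0.0]]}}

```text
time_s: 21.3
ee_pos: [0.5951, -0.3366, 0.2984]
eef_rot: [3.14, 0.005, -0.192]
force: [-0.6, -0.8, 0.3]
grip_width: 0.0471
```

```bash
python3 - <<'E'
from k import *
o=log(); print(o["time_s"],o["ee_pos"],o["eef_rot"],o["qpos"],o["grip_width"])
p=rack(.088,0,.238); print(rel(down(YAW),p),chk(down(YAW),p))
c=ctrl.camera("wrist")
for X in [rack(.0898,.01,.237),rack(.0898,-.01,.237),rack(.052,.0,.126),rack(.08,.067,.207),rack(.08,-.067,.207)]:
    q=proj(c,X); cv2.circle(c["pixels"],(int(q[0]),int(q[1])),2,(255,0,0),-1)
cv2.imwrite("pics/w16.png",c["pixels"][:,:,::-1])
E
```

```text
21.3 [ 0.5951 -0.3366  0.2984] [ 3.1401  0.0052 -0.1918] [-0.5671  0.5876  0.9459 -0.0033  1.6124  1.1953] 0.047055065351840585
[0.1, 0.3, 0.5, -0.0005, 0.0028, 0.0605] (array([-0.5727,  0.6037,  1.0567,  0.    ,  1.4812,  1.1981]), np.float64(0.01))
```

View pics/w16.png

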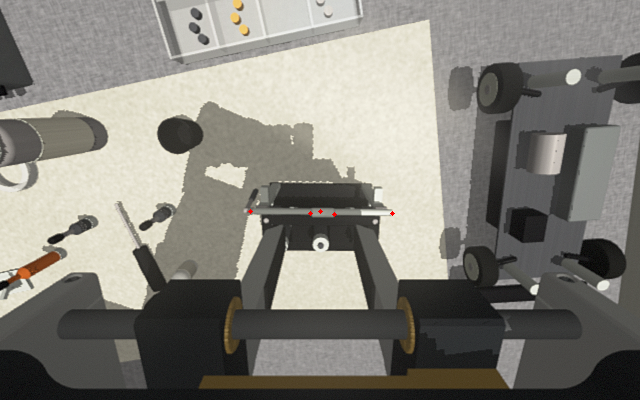

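>>> {"method": "send_rows", "body": {"series": [[0.1,0.3,0.5,-0.0005,0.0025,0.02,0.0],[0.1,0.3,0.5,-0.0005,0.0025,0.045,0.0],[0.1,0.3,0.5,-0.0005,0.0025,0.0605,0.0],[0.1,0.3,0.5,-0.0005,0.0025,0.0605,-0.3],[0.1,0.3,0.5,-0.0005,0.0025,0.0605,-0.6],[0.1,0.3,0.5,-0.0005,0.0025,0.0605,-0.8],[0.1,0.3,0.5,-0.0005,0.0025,0.0605,-0.8],[0.1,0.3,0.5,-0.0005,0.0025,0.0605,-0.8]], "force": 15}}

```text
time_s: 22.15
ee_pos: [0.5945, -0.3392, 0.2402]
eef_rot: [-3.141, -0.004, -0.203]
force: [0.8, 2.9, 5.7]
grip_width: 0.02
```

```bash
python3 - <<'E'
from k import *
o=log(); print(o["time_s"],o["ee_pos"],o["eef_rot"],o["force"],o["grip_width"])
R0=Ro.from_euler('xyz',o["eef_rot"]); c,s=np.cos(YAW),np.sin(YAW)
r=.107
for q in np.arange(1.8,.29,-.1):
    p=np.array([c,s,0])*(-r*np.cos(q)+r*np.cos(1.9))+np.array([0,0,r*(np.sin(q)-np.sin(1.9))])
    print(round(q,2),R0.inv().apply(p))
E
```

```text
22.15 [ 0.5945 -0.3392  0.2402] [-3.1406 -0.0044 -0.2029] [0.8409 2.9217 5.6848] 0.020045724124657126
1.8 [-0.0103  0.     -0.003 ]
1.7 [-0.0208  0.0001 -0.0049]
1.6 [-0.0314  0.0001 -0.0058]
1.5 [-0.0421  0.0001 -0.0057]
1.4 [-0.0528  0.0002 -0.0044]
1.3 [-0.0632  0.0002 -0.0021]
1.2 [-0.0734  0.0002  0.0012]
1.1 [-0.0832  0.0003  0.0055]
1.0 [-0.0925  0.0003  0.0108]
0.9 [-0.1012  0.0003  0.017 ]
0.8 [-0.1092  0.0003  0.024 ]
0.7 [-0.1166  0.0004  0.0318]
0.6 [-0.1231  0.0004  0.0403]
0.5 [-0.1287  0.0004  0.0494]
0.4 [-0.1334  0.0005  0.059 ]
0.3 [-0.1371  0.0005  0.069 ]
```

>>> {"method": "send_rows", "body": {"series": [[0,0,0,-0.01,0,-0.003,-0.8],[0,0,0,-0.021,0,-0.005,-0.8],[0,0,0,-0.0315,0,-0.006,-0.8],[0,0,0,-0.042,0,-0.0055,-0.8],[0,0,0,-0.053,0,-0.0045,-0.8],[0,0,0,-0.063,0,-0.002,-0.8],[0,0,0,-0.0735,0,0.001,-0.8],[0,0,0,-0.083,0,0.0055,-0.8]]}}

```text
time_s: 22.95
ee_pos: [0.5129, -0.3224, 0.2347]
eef_rot: [-3.141, -0.005, -0.203]
force: [-1.1, 3.9, 8.4]
grip_width: 0.02
```

```bash
python3 - <<'E'
from k import *
o=log(); print(o["time_s"],o["ee_pos"],o["eef_rot"],o["force"],o["grip_width"])
c=ctrl.camera("side"); crop(c,340,160,540,310,4,"pics/s17.png")
E
```

```text
22.95 [ 0.5129 -0.3224  0.2347] [-3.1408 -0.0051 -0.203 ] [-1.1202  3.9404  8.4452] 0.019955878449321344
```

View pics/s17.png

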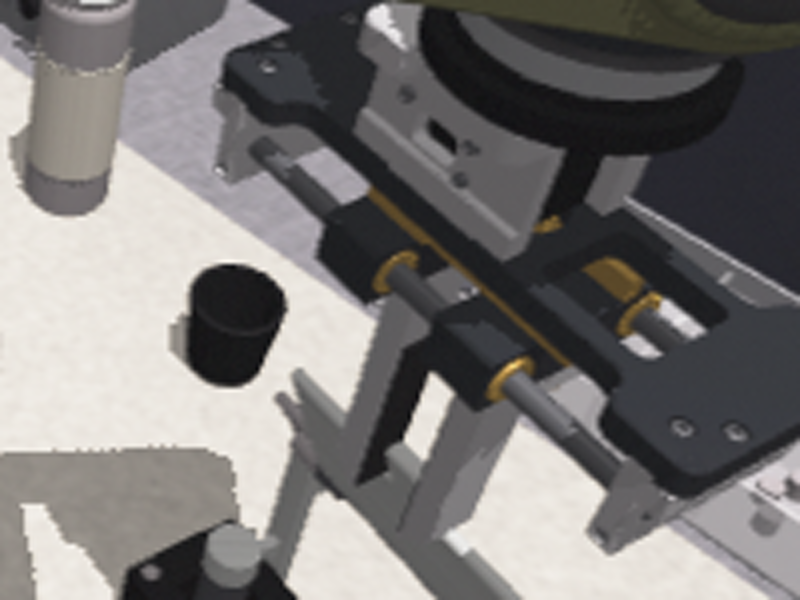

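>>> {"method": "send_rows", "body": {"series": [[0,0,0,-0.0095,0,0.0055,-0.8],[0,0,0,-0.018,0,0.0115,-0.8],[0,0,0,-0.026,0,0.0185,-0.8],[0,0,0,-0.0335,0,0.0265,-0.8],[0,0,0,-0.04,0,0.035,-0.8],[0,0,0,-0.0455,0,0.044,-0.8],[0,0,0,-0.05,0,0.0535,-0.8],[0,0,0,-0.054,0,0.0635,-0.8]]}}

```text
time_s: 23.8
ee_pos: [0.4598, -0.3115, 0.1688]
eef_rot: [-3.14, -0.002, -0.203]
force: [-0.3, 3.1, -0.8]
grip_width: 0.02
```

>>> {"method": "send_rows", "body": {"series": [[0,0,0,0,0,0,-0.3],[0,0,0,0,0,0,0.0],[0,0,0,0,0,0,0.0],[0,0,0,0,0,-0.02,0.0],[0,0,0,0,0,-0.06,0.0],[0,0,0,-0.03,0,-0.1,0.0],[0,0,0,-0.08,-0.05,-0.14,0.0],[0,0,0,-0.12,-0.1,-0.18,0.0]]}}

```text
time_s: 24.6
ee_pos: [0.3847, -0.2315, 0.3213]
eef_rot: [-3.141, -0.004, -0.205]
force: [0.2, 0.2, 1.3]
grip_width: 0.0472
```

```bash
python3 - <<'E'
from k import *
o=log(); print(o["time_s"],o["ee_pos"],o["eef_rot"],o["force"],o["grip_width"])
d={n:ctrl.camera(n) for n in("side","top")}
pickle.dump(d,open("c5.pkl","wb"))
crop(d["side"],340,240,520,390,4,"pics/s18.png")
W=cloud(d["side"]);z=W[...,2]; P=W[(abs(W[...,1]+.32)<.09)&(abs(W[...,0]-.515)<.07)&(z>.1)&(z<.2)&(d["side"]["pixels"].mean(-1)>130)]
c,s=np.cos(YAW),np.sin(YAW); x=(P[:,:2]-RX)@[c,s]; y=(P[:,:2]-RX)@[-s,c]; k=(x>-.03)&(x<.04)&(abs(y)<.06); A=np.polyfit(x[k],P[k,2],1); print("slope",A,k.sum(),np.median(P[k,2]))
k=(x<-.045)&(abs(y)<.02);print("tongue z",k.sum(),np.median(P[k,2]) if k.any() else None)
E
```

```text
24.6 [ 0.3847 -0.2315  0.3213] [-3.1409 -0.0037 -0.2048] [0.2368 0.1926 1.3087] 0.047209851049822456
slope [0.0018 0.1292] 3404 0.12922252728513423
tongue z 171 0.12977263954739504
```

View pics/s18.png

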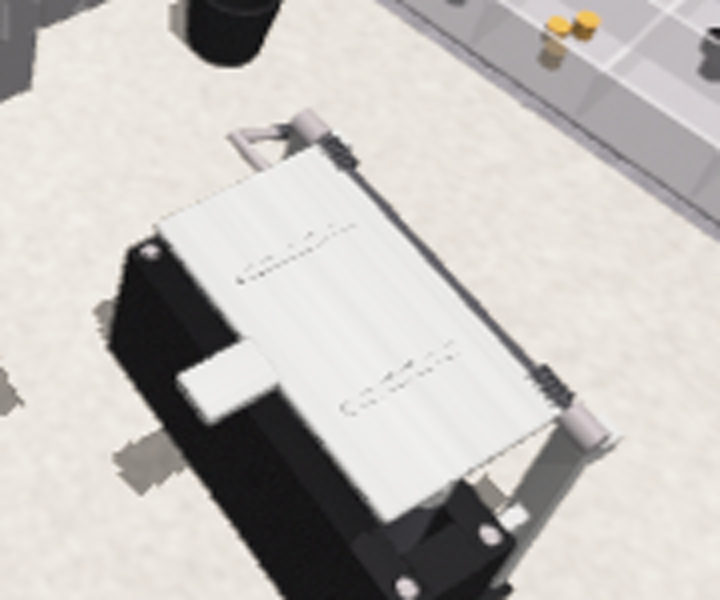

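Flap shut: slope ≈0 and top z 0.129, as at the start. I'll let the arm settle and compare the bystanders with the first pictures.

>>> {"method": "send_rows", "body": {"series": [[0,0,0,0,0,0,0.0],[0,0,0,0,0,0,0.0],[0,0,0,0,0,0,0.0]]}}

```text
time_s: 25.0
ee_pos: [0.386, -0.2326, 0.3187]
eef_rot: [-3.139, -0.001, -0.204]
force: [0.3, -0.9, -0.3]
grip_width: 0.0472
```

```bash
python3 - <<'E'
from k import *
d0=pickle.load(open("c0.pkl","rb")); d={n:ctrl.camera(n) for n in("side","top")}
B=dict(short1=(.572,.069),short2=(.567,-.07),oil=(.456,-.072),spray=(.70,.005),jar=(.683,-.147),driver=(.47,-.006),tape=(.685,.14),wheel=(.383,.002),orange=(.526,.148),cradle=(.488,.272))
for n,(x,y) in B.items():
    r=[]
    for v in("side","top"):
        for D in(d0,d):
            W=cloud(D[v]); m=(np.hypot(W[...,0]-x,W[...,1]-y)<.045)&(W[...,2]>.012)&(W[...,2]<.17); r.append((int(m.sum()),np.round(W[m].mean(0)*1000,1) if m.any() else None))
    print(n,*r)
cv2.imwrite("pics/top_end.png",d["top"]["pixels"][:,:,::-1]); cv2.imwrite("pics/side_end.png",d["side"]["pixels"][:,:,::-1])
E
```

```text
short1 (162, array([569.3,  66. ,  43.3])) (164, array([569.3,  66. ,  43.6])) (63, array([567.8,  68. ,  49.1])) (61, array([567.9,  68.2,  50.5]))
short2 (190, array([563.9, -73.3,  44.5])) (8, array([559.2, -64.6,  25.1])) (58, array([562.4, -69.1,  49.2])) (58, array([562.4, -69.1,  49.4]))
oil (332, array([452.2, -76.6,  45.2])) (331, array([452.1, -76.7,  45.2])) (101, array([452.8, -69.4,  53.9])) (100, array([452.9, -69.4,  54. ]))
spray (1373, array([698.9,  -3.7, 102.2])) (134, array([715.3,   2.8, 149. ])) (574, array([699.4,   6.6, 127. ])) (579, array([699.3,   6.5, 126.6]))
jar (556, array([ 681.6, -145.2,   35.8])) (487, array([ 680.7, -148.1,   34. ])) (197, array([ 684.2, -146.1,   38.5])) (195, array([ 683.9, -145.8,   39.2]))
driver (429, array([466.8,  -9.4,  21.9])) (431, array([466.7,  -9.3,  21.9])) (284, array([468. ,  -4.6,  23.7])) (285, array([467.8,  -4.6,  23.5]))
tape (254, array([683. , 147.3,  17.9])) (40, array([651.7, 155.8,  17.8])) (231, array([683.6, 147.6,  19.4])) (231, array([684.4, 147.4,  19.1]))
wheel (708, array([381.8,  -2.2,  24.9])) (712, array([382.1,  -2.2,  25. ])) (411, array([383. ,   3.1,  27. ])) (412, array([383.1,   3.1,  26.9]))
orange (255, array([523.3, 144.9,  59.7])) (260, array([523.2, 144.8,  59.1])) (84, array([521.7, 146.8,  70.5])) (83, array([521.6, 146.7,  70.1]))
cradle (174, array([488.3, 270.7,  32. ])) (178, array([488.3, 270.5,  31.4])) (138, array([486.6, 273. ,  30.7])) (134, array([487.6, 271.2,  30.9]))
```

View pics/side_end.png

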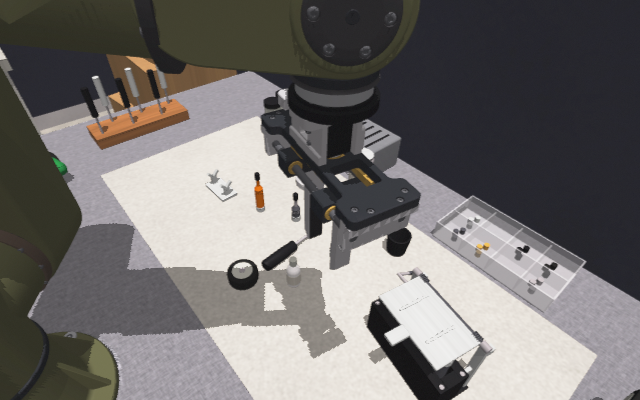

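View pics/top_end.png

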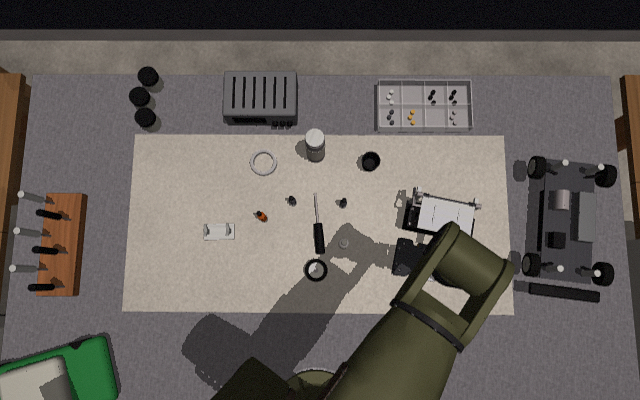

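The top view shows every bystander where it started. The side-view counts for short2, spray and tape differ only because the arm blocks them. The cradle is empty and the flap is shut over the rack (side (425,320)). Handing in.

```bash
python3 -c "
from station import ctrl
print(ctrl.hand_in())"
```

```text
the job is handed in; nothing more can be done
None
```

The long damper is stored rod end down in the empty well (rack y = +55 mm) with the flap shut over it. I handed the job in about 25 s into the 72 s limit.

**What I did:** I carried the flap over by its tongue until it stood open. The damper was laid in the cradle, gripped again from its cap side and turned rod down. I released it about 5 mm above the pad, then brought the flap back past its dead point and let go so the spring shut it.

**Last checks:**
- **Flap open:** it measured 1.90 rad before I closed it.
- **Damper:** its cap top was at 119 mm after release, as specified.
- **Flap shut:** it is level with its top at 129 mm, the same as at the start.
- **Bystanders:** all are within about 1 mm of where they started in the top view. In the final side view the arm hid most of short2, the spray can and the tape and part of the jar, so those four rest mainly on the top view.
- **Forces:** the highest I read was about 24 N at the wrist, sideways, when I first gripped the tongue about 2 mm off centre. I corrected that before lifting.

No check failed.

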